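# Secure the wiring cover and hold the lamp test

### The arm

A 6-joint arm with a two-finger parallel gripper is mounted at the origin on a cart in front of the work surface, level with it; the furniture and walls round the work are solid. World frame = base frame: x ahead of the robot, y to its left, z up, the work surface at z = 0. Lengths are in m, angles in rad, forces in N, time in s.
With the tool pointing down it reaches from about 0.3 to 0.875 m from the base axis. Payload 6.4 kg.
Tool frame: the origin (TCP) lies midway between the tips of the shut fingers; the grasp point (between the pads) lies 19 mm behind it; x points along the fingers, y is the direction in which the jaws open and shut, and the axes are right-handed (so a half turn about x gives the same grasp; the last joint's range is limited). The gripper opens to 85 mm and grips with 20 to 120 N. Pads are 22 mm wide; open, the fingers measure 114 mm over their backs; the gripper's body (76 mm by 85 mm) begins 54 mm behind the grasp point. The pads swing forward as they close: fully open they stand 13 mm farther back than shut.
Start: joints at [-1.382, 0.181, 1.607, -0, 1.354, -0.206], TCP at [0.221, -0.531, 0.231] pointing down, gripper open.
Joint ranges: [-2.99, 2.99], [-0.89, 2.07], [0.3, 2.58], [-1.14, 4.28], [0, 2.63], [-3.12, 3.12]. Speed limits (rad/s): [2.57, 2.57, 3.01, 3.14, 3.14, 3.14].

### API

Orientations are given as a unit quaternion [w, x, y, z].
In Python, from bench import ctrl gives the robot as it stands.
- The arm moves only by the tool servo_tool, never from a script. Its argument "targets" is a list of rows, each a list of 7 numbers: the turn, a rotation vector about the tool's x, y, z in rad, then the shift along the tool's x, y, z in mm, then the opening, from -1 (shut) to 1 (fully open). A call has exactly 8 rows; each row is the pose to reach, as a shift and turn from the pose measured when the call began, along the tool's axes at that moment; what a row does not reach only later rows make up. A row lasts 1/8 s, in which the tool goes at most 62.5 mm and 10.7 degrees, less where a joint would pass 70% of its speed; a pose out of reach is approached as far as the arm can. A call with a gripper value outside its range is refused whole. The fingers move at their own pace and stop on an object; the grip force is fixed at half the most. Time passes only in rows, so rows that repeat a pose let the fingers close, or fill a call up. It gives the time, the measured TCP pose, the force and the opening at its end, in the units of the state.
- ctrl.get_obs(): the state, without advancing time (a new reading comes with each control period).
- ctrl.camera(name): name is "scene" or "top" or "wrist"; returns a dict with "pixels" (420x560x3 uint8, blue, green, red), "intrinsics" (3x3 intrinsics, pixels), "D" ([k1, k2, p1, p2, k3] as OpenCV has them; the pictures are not rectified), "R" (3x3) and "t" (3): a world point X has camera coordinates R X + t; the wrist camera has in their place "tool_from_camera" (4x4, takes a point from camera to tool coordinates, whose origin is the TCP and whose axes are the tool frame's). Camera axes: x right, y down, z forward; pixel columns grow to the right and rows downward; lengths in m; the calibration is good to about 2 mm. A picture is of the moment at which its call begins: read the wrist's pose just before it. There is no depth.
- ctrl.hand_in(): hands the job in, once; it reports no verdict.
The state is a dict: "time_s": time; "q": joint angles; "dq": joint speeds; "joint_efforts": joint torques, N m; "eef_pos": TCP position; "eef_rot": TCP orientation; "wrist_force": force on the tool from outside, world axes, zero at the start; "torque": the same for the moment, N m; "opening": opening from 0.0 (shut) to 1.0 (fully open).
Only numpy, scipy, OpenCV 4.12 (cv2) and the standard library are available. Lean on these libraries where they do the work, as an engineer would, in place of code of your own. Each camera call takes 0.05 s, during which the arm holds its last target.

### The job

Bench-test the lighting control box: take the slotted driver from the rack and turn the wiring cover's quarter-turn screw clockwise until it is fully home, then stand the driver back in the rack. Only when the cover is secured, turn the box's sprung selector clockwise past its first and second click positions to the third, the lamp-test position at the end stop, and hold it there against its return spring: finish while still holding it in the gripper. Do not knock over or push away the downlight, the bulbs or the tape measure.

Things in the scene. Friction and masses are not known exactly. Their poses are not given: they have to be found in the camera images.
- control_box: control box, dark grey with a pale top, 110 x 200 x 70 mm (x, y, z), fixed on a 15 mm plywood board. Origin: centre of its underside, 15 mm above the counter; z up. Top face at z = 70 mm. The black selector is on its +y part (axis at x = 0, y = 42 mm), the cover screw on its -y part (x = 0, y = -58 mm). It lies within 15 degrees of square
- screw_slot (a point): centre of the floor of the screw's slot, on the screw's vertical axis. The screw is a flush round steel head of 23 mm in a 26 mm hole of the white cover; its top is 6.2 mm above this point. A straight slot runs right across it: 3.6 mm wide at the floor, widening by a 2.7 mm high chamfer to 9 mm at the top. The point's x axis lies along the slot (either end alike)
- cover_screw (a joint): turn of the cover screw, rad: 0 loose (slot along the box's x axis), growing clockwise seen from above, 1.571 at its stop = home (slot along the box's y axis). Light friction of 0.03 N m, stays where it is left. It starts between 0 and 0.25
- driver: slotted driver, 155 mm, 0.11 kg, upright in the rack's middle hole. Origin: middle of the tip edge; z up. Blade 12 mm wide along x, 2.2 mm thick along y, 14 mm long; then a round shaft of 10 mm up to z = 68 mm; collar of 29 mm at z = 68 to 74 mm, which rests on the rack; black handle z = 74 to 146 mm, 28 mm along x, 24 mm between its flats (facing +y and -y: grip here, middle z = 110 mm).
- driver_tip (a point): middle of the blade's tip edge, 110 mm below the middle of the handle. In the screw's slot the blade has about 8 degrees of play either way, so it must turn some 10 degrees farther than the screw; the screw's stop is felt
- rack: light wooden driver rack, 75 x 170 x 85 mm, fixed on the counter: a 10 mm shelf on two end panels, with three 17 mm holes through the shelf in a row along y, 50 mm apart. Origin: centre of its underside; z up
- rack_hole (a point): centre of the middle hole at the top of the shelf, 85 mm above the counter
- selector_turn (a joint): turn of the selector, rad: 0 off, growing clockwise seen from above. Click positions (detents) at 0.436 and 0.873, where it stays when let go; third position at 1.309 = end stop, from where it springs back to the second when let go. Needs about 0.12 N m to pass a click, and as much to be held at the stop
- bar_grip (a point): grip point inside the selector's black bar, on its vertical axis. Bar 46 mm long along the point's x axis (white line = pointer, towards +x), 12 mm thick along y, 24 mm high: its top is 10 mm above this point, the round 54 mm skirt 14 mm below it. At off the pointer stands 0.66 rad anticlockwise of the box's x axis
- selector: the selector (round skirt and bar), turning; origin on its axis at the box's top face
- downlight: downlight of 95 mm with white lamp and wires, standing on the board's +y end: leave it alone. Origin: centre of its underside
- bulb: white reflector bulb 51 x 51 x 58 mm standing on the counter, the nearer of two: leave it alone. Origin: centre of its underside
- measure: black and orange tape measure, about 66 x 86 x 46 mm with strap, on the counter: leave it alone. Origin: on its underside

How it is judged:
On the way, in this order (a step that is already met when the one before it is completed fails the run):
1. the cover screw is turned home (within 10 degrees of its stop) with the driver's blade in its slot (value of joint cover_screw above 1.4 rad and distance between driver_tip and screw_slot below 0.009 m), for 0.1 s.
2. the driver stands in the rack again, let go (z of driver_tip in the frame of rack_hole below -0.06 m and horizontal distance between driver_tip and rack_hole below 0.065 m and angle between driver's own z axis and vertical below 0.12 rad and contact force between the fingers and driver below 0.1 N), for 0.2 s.
3. the gripper has the selector at its third position (value of joint selector_turn above 1.2 rad and contact force between the fingers and selector above 1 N), for 0.3 s.
At the end, for the whole second after the job is handed in: The gripper holds the selector within 0.11 rad of its end stop (third position) with at least 1 N on its bar, the cover screw is within 10 degrees of home, and the driver stands upright (within 7 degrees) in a hole of the rack, let go (all of step 2 and all of step 3 and value of joint cover_screw above 1.4 rad); the arm keeps its last pose, push and grip.
It fails at once if the selector is worked before the cover is secured (value of joint selector_turn above 0.3 rad and value of joint cover_screw below 1.35 rad).
It fails at once if the downlight is pushed away or knocked over (distance of downlight from where it was at the start of the episode above 0.02 m or angle between downlight's own z axis and vertical above 0.4 rad).
It fails at once if the bulb is pushed away or knocked over (distance of bulb from where it was at the start of the episode above 0.02 m or angle between bulb's own z axis and vertical above 0.4 rad).
It fails at once if the tape measure is pushed away (distance of measure from where it was at the start of the episode above 0.02 m).
It also fails if it takes over 61 s, if anything falls off the work surface, if the arm or the gripper's body presses on something with over 40 N, if the wrist force passes 120 N, or if a joint passes its speed limit or range.

## Working session

There is one attempt and no reset: what is moved stays moved. The work goes in short steps, Python scripts to look and compute and a tool call to move; the robot and the scene stay as the last step left them, time stands still between calls to the robot, and variables do not carry over. Pictures are saved under pics/ and viewed, and the job is handed in when it is done.

Besides the shell and the picture viewer there is one more tool, called after "Request:" in YAML: its name, and indented under it one key for each argument. servo_tool: Moves the arm, as the interface text tells. Its arguments: {"type":"object","properties":{"targets":{"type":"array","items":{"type":"array","items":{"type":"number"}}}},"required":["targets"]}

```bash
ls; mkdir -p pics
python3 - <<'E'
from bench import ctrl
import cv2,json
o=ctrl.get_obs(); print({k:(v if not hasattr(v,'tolist') else v.tolist()) for k,v in o.items()})
for n in ["scene","top","wrist"]:
    c=ctrl.camera(n); cv2.imwrite(f"pics/{n}0.png",c["pixels"])
    print(n,{k:(v.tolist() if hasattr(v,'tolist') else v) for k,v in c.items() if k!="pixels"})
E
```

```text
pics
{'time_s': 0.0, 'q': [-1.3823325952740717, 0.18155228102619905, 1.608001230093344, -1.5005482556541325e-06, 1.3538061985604957, -0.20631051618452004], 'dq': [-0.0008077580774627623, 0.001862795421434375, -2.7914511535247026e-05, -0.00206656982277804, -0.0007374494967164088, 0.0009712239855844305], 'joint_efforts': [0.0012380216139717959, -44.487340450286865, -35.133161544799805, -0.00031927457712299656, 0.008886027499102056, 1.4487034718513314e-05], 'eef_pos': [0.22104934472125345, -0.5302146346999359, 0.2303811126428228], 'eef_rot': [0.13804452972412648, 0.6933811788394604, 0.1392939864034185, -0.6933710651565216], 'wrist_force': [-0.3458869814310311, 0.602715702526508, 0.2639253184972895], 'torque': [0.0381509212799938, 0.0334806623359164, 0.004723836812200746], 'opening': 1.0017293123656814}
scene {'intrinsics': [[456.5220668257318, 0.0, 276.3383206514628], [0.0, 456.5220668257318, 219.04416831971992], [0.0, 0.0, 1.0]], 'D': [-0.05562509369250651, 0.0, 0.0, 0.0, 0.0], 'R': [[-0.5992913274452196, -0.8002938426348871, -0.019485129961929245], [-0.5551854248896407, 0.433033847822
[... 412 characters left out ...]
76], [-0.9968017666211607, 0.006026687400729411, -0.07968636708940059], [0.07972149996498963, 0.005832799404977434, -0.9968001108017764]], 't': [0.04531848604861706, 0.48924326486606345, 1.4050110544515364]}
wrist {'intrinsics': [[329.6454517088012, 0.0, 274.81659138636195], [0.0, 329.6454517088012, 209.21608018337452], [0.0, 0.0, 1.0]], 'D': [0.007761513588248997, 0.0, 0.0, 0.0, 0.0], 'tool_from_camera': [[0.00016861483795146295, -0.2991135460526716, 0.9542175109150071, -0.14358457191122656], [0.9999999742994526, -9.418527102710287e-05, -0.0002062285818168592, 0.000984728751444508], [0.0001515589972891199, 0.954217521164294, 0.29911352248425577, -0.07821089762865359], [0.0, 0.0, 0.0, 1.0]]}
```

View pics/scene0.png

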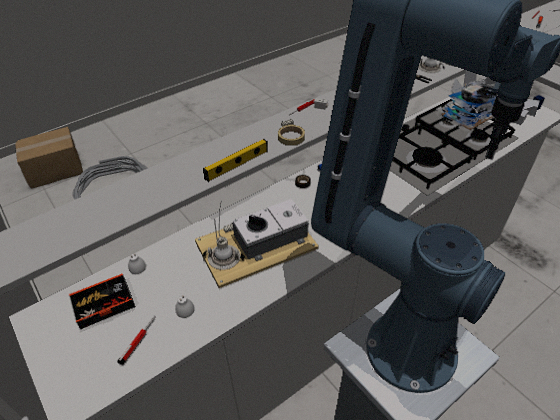

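View pics/top0.png

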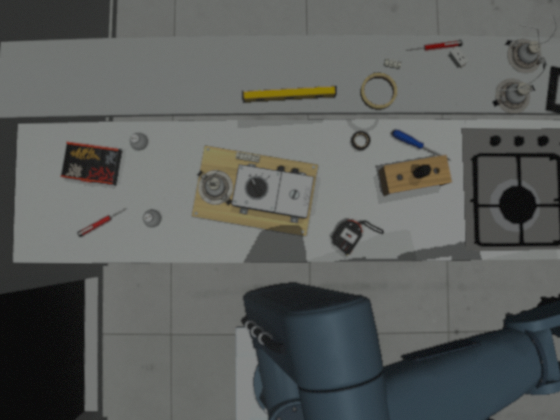

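View pics/wrist0.png

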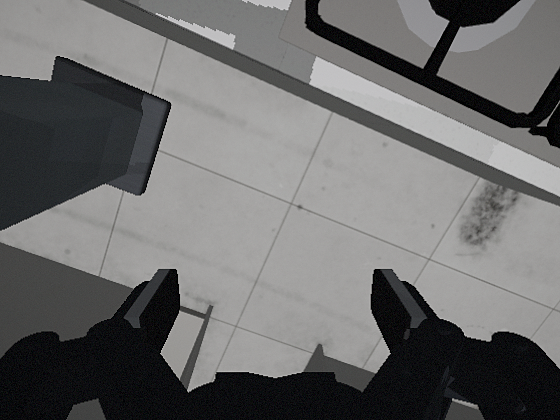

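```bash
cat > h.py <<'E'
import numpy as np, cv2
from scipy.spatial.transform import Rotation as Ro
from bench import ctrl
def pose(o=None):
    o=o or ctrl.get_obs()
    q=np.array(o['eef_rot']); return np.array(o['eef_pos']), Ro.from_quat(q[[1,2,3,0]]).as_matrix(), o
def snap(name,file=None):
    p,R,o=pose(); c=ctrl.camera(name); im=c['pixels']
    K=np.array(c['intrinsics']);D=np.array(c['D'])
    if name=='wrist':
        T=np.eye(4);T[:3,:3]=R;T[:3,3]=p
        W=T@np.array(c['tool_from_camera']); Rc=W[:3,:3].T; t=-Rc@W[:3,3]
    else: Rc=np.array(c['R']);t=np.array(c['t'])
    cam=dict(K=K,D=D,R=Rc,t=t)
    if file: cv2.imwrite('pics/'+file+'.png',im); np.savez('pics/'+file+'.npz',**cam)
    return im,cam
def load(file):
    return cv2.imread('pics/'+file+'.png'),dict(np.load('pics/'+file+'.npz'))
def ray(cam,uv):
    n=cv2.undistortPoints(np.array(uv,float).reshape(-1,1,2),cam['K'],cam['D']).reshape(-1,2)
    d=np.c_[n,np.ones(len(n))]@cam['R']; return -cam['R'].T@cam['t'],d
def onz(cam,uv,z):
    c,d=ray(cam,uv); return c+d*((z-c[2])/d[:,2])[:,None]
def proj(cam,X):
    X=np.array(X,float).reshape(-1,3)
    return cv2.projectPoints(X,cv2.Rodrigues(cam['R'])[0],cam['t'],cam['K'],cam['D'])[0].reshape(-1,2)
def goal(P,yaw=None,R=None):
    """print turn/shift for desired TCP world pos P, tool down with jaw axis (tool y) at yaw"""
    p,R0,o=pose()
    if R is None: 
        x=np.array([0,0,-1.]);y=np.array([np.cos(yaw),np.sin(yaw),0]);
        cands=[]
        for s in(1,-1):
            Rt=np.c_[x,s*y,np.cross(x,s*y)]; cands.append((np.linalg.norm(Ro.from_matrix(R0.T@Rt).as_rotvec()),s,Rt))
        for n,s,Rt in sorted(cands,key=lambda a:a[0]):
            print('turn',np.round(Ro.from_matrix(R0.T@Rt).as_rotvec(),4),'shift mm',np.round(R0.T@(np.array(P)-p)*1000,1))
    return
def yaw():
    p,R,o=pose(); return np.arctan2(R[1,1],R[0,1])
E
python3 - <<'E'
from h import *
im,cam=snap('top','top1')
cv2.imwrite('pics/c1.png',cv2.resize(im[110:270,170:480],None,fx=2.58,fy=2.58,interpolation=cv2.INTER_CUBIC))
p,R,o=pose();print(p,R,o['q'])
print('rack',onz(cam,[[420,172]],.15),'sel',onz(cam,[[257,188]],.12),'screw',onz(cam,[[294,195]],.085))
E
```

```text
[ 0.221107   -0.53044444  0.23074014] [[-2.12380699e-04  3.84615222e-01 -9.23076967e-01]
 [ 1.05412417e-03 -9.23076388e-01 -3.84615223e-01]
 [-9.99999422e-01 -1.05472259e-03 -2.09388592e-04]] [-1.38230298e+00  1.81281367e-01  1.60757360e+00 -1.13645473e-05
  1.35381293e+00 -2.06295269e-01]
rack [[ 0.55316557 -0.31665936  0.15      ]] sel [[0.51843578 0.09233338 0.12      ]] screw [[ 0.5032862  -0.00245249  0.085     ]]
```

View pics/c1.png

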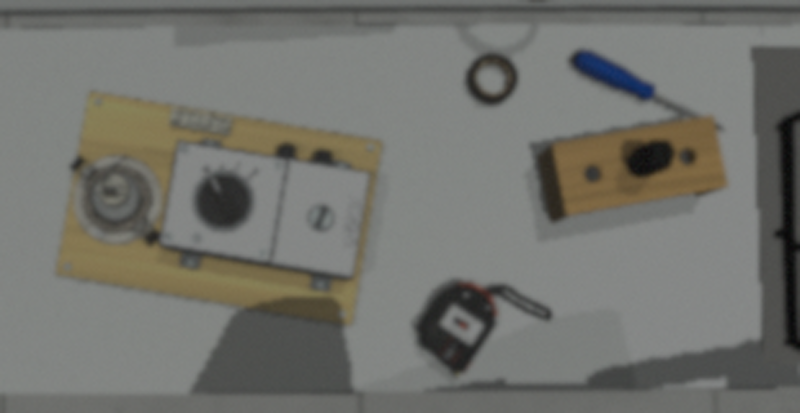

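Run:
```python
from h import *
goal([.54,-.31,.32],np.deg2rad(-67.4))
goal([.54,-.31,.32],np.deg2rad(-75))
```

```text
turn [ 0.0003 -0.0002  0.0011] shift mm [ -89.1  -80.9 -379.2]
turn [-3.1412e+00 -1.7000e-03 -3.0000e-04] shift mm [ -89.1  -80.9 -379.2]
turn [ 1.33e-01 -1.00e-04  1.10e-03] shift mm [ -89.1  -80.9 -379.2]
turn [-3.0086e+00 -1.6000e-03 -2.0000e-04] shift mm [ -89.1  -80.9 -379.2]
```

Request:
servo_tool:
  targets:
    - [0,0,0,-12,-10,-47,1]
    - [0,0,0,-24,-20,-95,1]
    - [0,0,0,-36,-32,-150,1]
    - [0,0,0,-50,-45,-210,1]
    - [0,0,0,-64,-57,-268,1]
    - [0,0,0,-78,-70,-325,1]
    - [0,0,0,-89,-81,-379,1]
    - [0,0,0,-89,-81,-379,1]

```text
time_s: 1.2
eef_pos: [0.5428, -0.3073, 0.3206]
eef_rot: [0.14, 0.694, 0.141, -0.692]
wrist_force: [0.1, -0.6, -1.6]
opening: 1.002
```

Run:
```python
from h import *
im,cam=snap('wrist','w1')
im2,c2=snap('scene','s1')
```

```text
(no output)
```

View pics/w1.png

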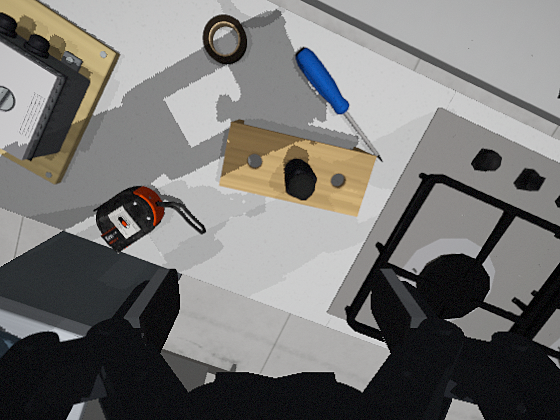

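View pics/s1.png

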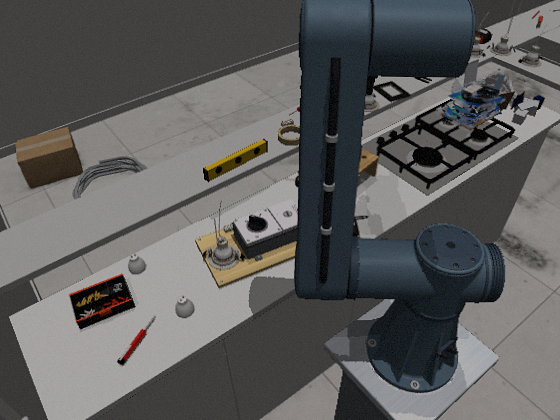

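Run:
```python
from h import *
im,cam=load('w1')
g=cv2.convertScaleAbs(im,alpha=1.6,beta=30)
cv2.imwrite('pics/w1c.png',cv2.resize(g[110:225,210:390],None,fx=4.4,fy=4.4,interpolation=cv2.INTER_CUBIC))
a=onz(cam,[[254,160],[338,181]],.085);print(a,a.mean(0),np.linalg.norm(a[0]-a[1]),np.rad2deg(np.arctan2(*(a[0]-a[1])[[1,0]])))
print(proj(cam,[a.mean(0)]), onz(cam,[[301,184]],.163))
m=(cv2.cvtColor(im,cv2.COLOR_BGR2HSV));
```

```text
[[ 0.55138921 -0.27857052  0.085     ]
 [ 0.56687024 -0.37855383  0.085     ]] [ 0.55912973 -0.32856217  0.085     ] 0.10117472207960834 98.80156676706807
[[296.39479026 170.60458362]] [[ 0.56072484 -0.32725491  0.163     ]]
```

View pics/w1c.png

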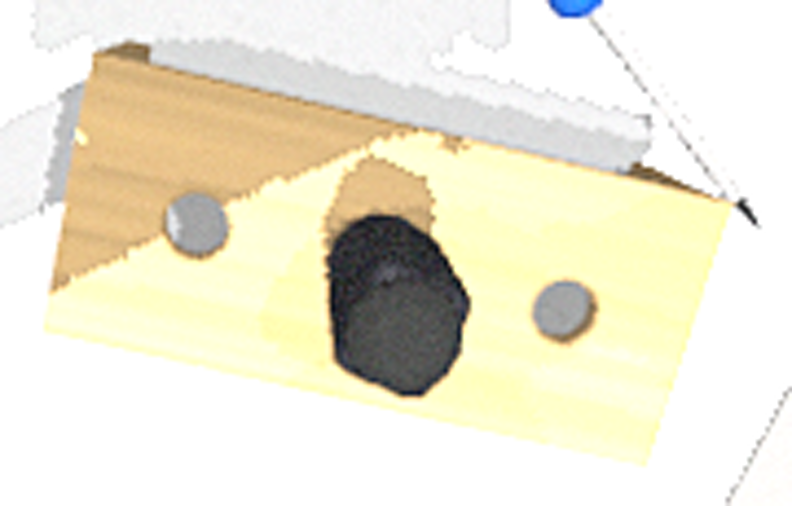

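Run:
```python
from h import *
goal([.56,-.328,.235],np.deg2rad(-81.2))
```

```text
turn [0.2427 0.0008 0.0015] shift mm [ 84.3  25.  -11.5]
turn [-2.8989e+00 -2.2000e-03  1.2000e-03] shift mm [ 84.3  25.  -11.5]
```

Request:
servo_tool:
  targets:
    - [0.06,0,0,20,6,-3,1]
    - [0.12,0,0,45,12,-6,1]
    - [0.18,0,0,65,18,-9,1]
    - [0.24,0,0,80,25,-11,1]
    - [0.243,0,0,84,25,-11,1]
    - [0.243,0,0,84,25,-11,1]
    - [0.243,0,0,84,25,-11,1]
    - [0.243,0,0,84,25,-11,1]

```text
time_s: 2.3
eef_pos: [0.5598, -0.3284, 0.2363]
eef_rot: [-0.054, -0.705, -0.054, 0.705]
wrist_force: [-0.1, -0.9, 0.6]
opening: 0.999
```

Run:
```python
from h import *
im,cam=snap('wrist','w2')
g=cv2.convertScaleAbs(im,alpha=1.6,beta=30)
x0,y0=200,100
cv2.imwrite('pics/w2c.png',cv2.resize(g[y0:y0+180,x0:x0+240],None,fx=3.3,fy=3.3,interpolation=cv2.INTER_CUBIC))
p,R,o=pose();print(p,np.rad2deg(yaw()))
```

```text
[ 0.55975228 -0.32829322  0.2360973 ] -81.19494551526176
```

View pics/w2.png

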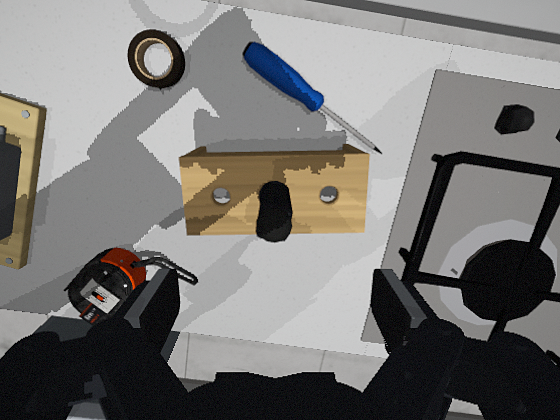

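View pics/w2c.png

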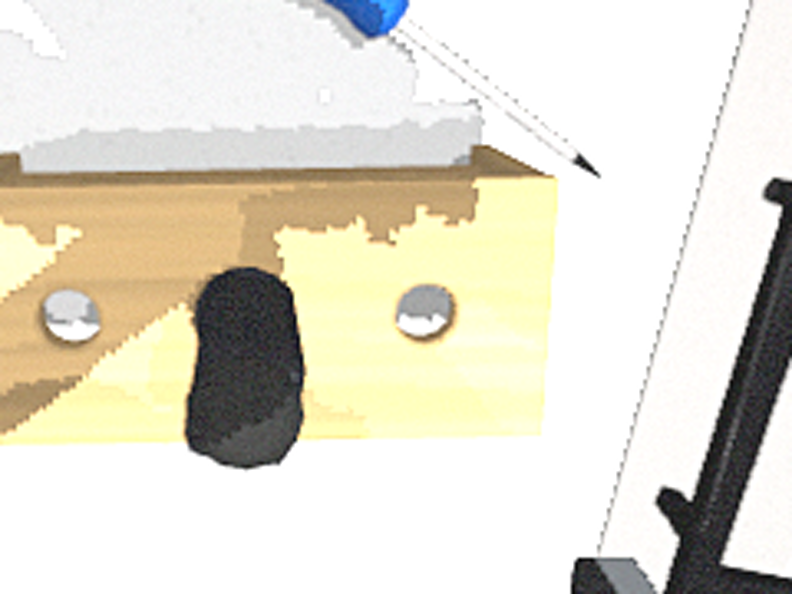

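Run:
```python
from h import *
im,cam=load('w2')
c=im[165:250,230:320].astype(float)
g=np.clip((c-5)*7,0,255).astype('uint8')
cv2.imwrite('pics/w2d.png',cv2.resize(g,None,fx=7,fy=7,interpolation=cv2.INTER_CUBIC))
a=onz(cam,[[221.5,195],[329,194.5]],.085);print(a,a.mean(0),np.linalg.norm(a[0]-a[1]),np.rad2deg(np.arctan2(*(a[0]-a[1])[[1,0]])))
print(proj(cam,[a.mean(0)]),proj(cam,[a.mean(0)+[0,0,.078]]))
```

```text
[[ 0.55199076 -0.28009792  0.085     ]
 [ 0.56767234 -0.37823736  0.085     ]] [ 0.55983155 -0.32916764  0.085     ] 0.09938441344337506 99.07847089581577
[[275.23198024 194.75306659]] [[275.30305642 223.47841233]]
```

View pics/w2d.png

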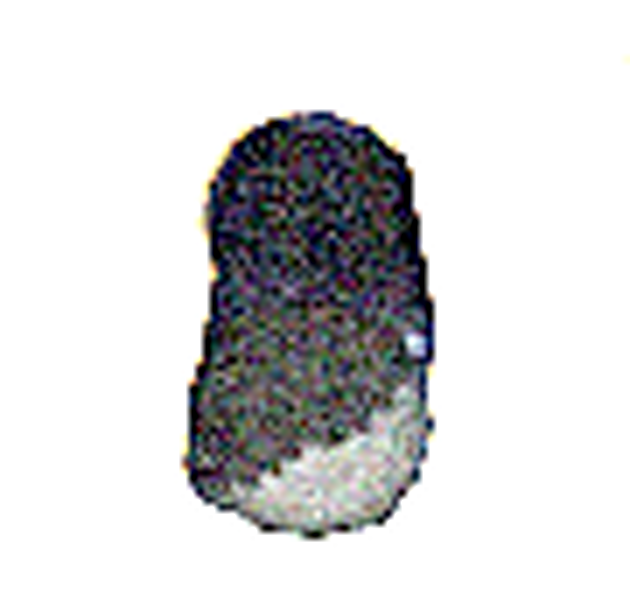

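Run:
```python
from h import *
im,cam=load('w1')
c=im[150:205,270:330].astype(float)
g=np.clip((c-5)*4,0,255).astype('uint8')
cv2.imwrite('pics/w1d.png',cv2.resize(g,None,fx=10,fy=10,interpolation=cv2.INTER_CUBIC))
```

```text
(no output)
```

View pics/w1d.png

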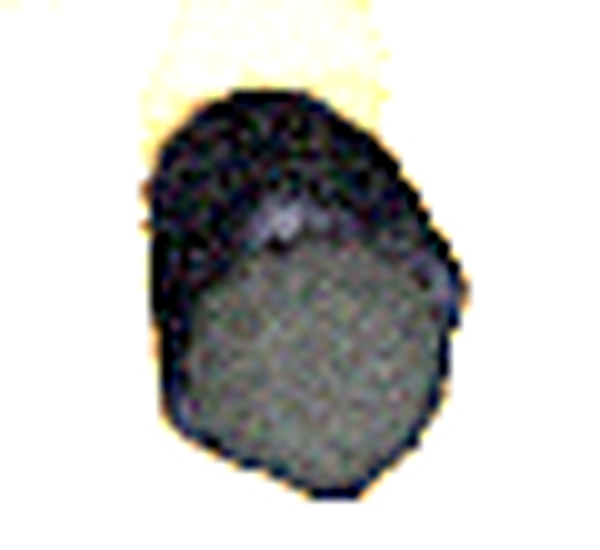

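Request:
servo_tool:
  targets:
    - [0,0,0,10,0,15,1]
    - [0,0,0,20,0,35,1]
    - [0,0,0,30,0,60,1]
    - [0,0,0,40,0,78,1]
    - [0,0,0,40,0,78,1]
    - [0,0,0,40,0,78,1]
    - [0,0,0,40,0,78,1]
    - [0,0,0,40,0,78,1]

```text
time_s: 3.35
eef_pos: [0.4833, -0.3402, 0.1965]
eef_rot: [0.054, 0.705, 0.054, -0.705]
wrist_force: [0.6, -0.3, -0.4]
opening: 1.0
```

Run:
```python
from h import *
im,cam=snap('wrist','w3')
p,R,o=pose();print(p,np.rad2deg(yaw()))
u=proj(cam,[[.5598,-.3292,.155]])[0];print(u)
x,y=u.astype(int)
x0,y0=max(0,x-45),max(0,y-45)
c=im[y0:y0+90,x0:x0+90].astype(float)
print(x0,y0)
g=np.clip((c-5)*4,0,255).astype('uint8')
cv2.imwrite('pics/w3d.png',cv2.resize(g,None,fx=6.6,fy=6.6,interpolation=cv2.INTER_CUBIC))
```

```text
[ 0.48314886 -0.34013648  0.1963421 ] -81.16265376207792
[275.53777226 107.96416277]
230 62
```

View pics/w3d.png

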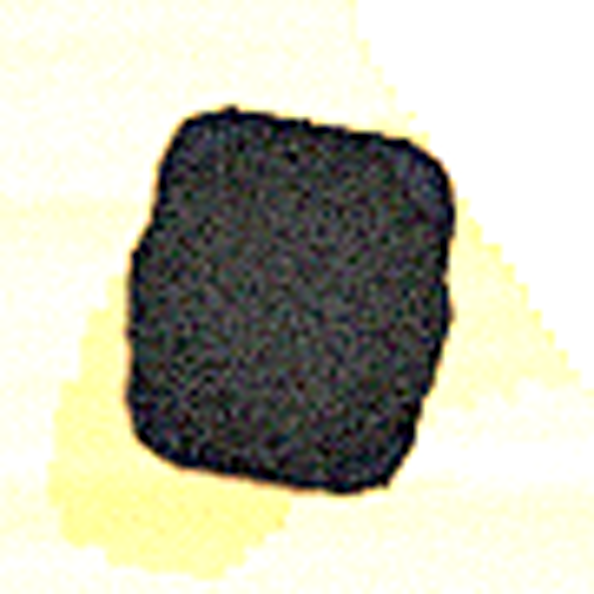

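Run:
```python
from h import *
im,cam=load('w3')
g=im.max(2); m=((g<60)*255).astype('uint8'); m[:,:210]=0;m[:,340:]=0;m[180:]=0
cs,_=cv2.findContours(m,cv2.RETR_EXTERNAL,cv2.CHAIN_APPROX_NONE); c=max(cs,key=cv2.contourArea)
print(cv2.contourArea(c),cv2.boundingRect(c),cv2.minAreaRect(c))
w=onz(cam,c.reshape(-1,2).astype(float),.163)[:,:2]
r=cv2.minAreaRect((w*1000).astype(np.float32)); print(r)
M=cv2.moments((w*1000).astype(np.float32).reshape(-1,1,2)); print(M['m10']/M['m00'],M['m01']/M['m00'])
# edge line fits: contour parts along top/bottom edges
pts=c.reshape(-1,2)
cx,cy=pts.mean(0)
for sgn in(-1,1):
    s=[p for p in pts if abs(p[0]-cx)<11 and (p[1]-cy)*sgn>0]
    l=cv2.fitLine(np.array(s,np.float32),cv2.DIST_HUBER,0,.01,.01).ravel()
    print(np.rad2deg(np.arctan2(l[1],l[0])))
```

```text
2370.5 (249, 78, 50, 59) ((273.2986755371094, 107.64094543457031), (49.47088623046875, 55.611305236816406), 10.007980346679688)
((559.4801025390625, -328.0667724609375), (25.329008102416992, 27.30489730834961), 89.49674987792969)
559.5937968708514 -328.01874202316077
10.802206
8.128824
```

Run:
```python
from h import *
p,R,o=pose();print(np.round(o['q'],3),yaw())
goal([.5597,-.3285,.12],np.deg2rad(-90.5))
```

```text
[-0.814  0.248  1.6    0.     1.294  0.602] -1.4165555378044221
turn [ 0.163  -0.      0.0002] shift mm [ 76.3   0.3 -77.4]
turn [-2.9786e+00 -3.0000e-04 -0.0000e+00] shift mm [ 76.3   0.3 -77.4]
```

Request:
servo_tool:
  targets:
    - [-0.18,0,0,-10,0,-10,1]
    - [-0.36,0,0,-20,0,-20,1]
    - [-0.54,0,0,-24,0,-30,1]
    - [-0.72,0,0,-24,0,-40,1]
    - [-0.9,0,0,-24,0,-50,1]
    - [-1.08,0,0,-24,0,-60,1]
    - [-1.26,0,0,-24,0,-70,1]
    - [-1.44,0,0,-24,0,-77,1]

```text
time_s: 4.4
eef_pos: [0.5598, -0.3281, 0.2203]
eef_rot: [0.507, 0.493, 0.507, -0.492]
wrist_force: [-0.3, 0.2, -0.9]
opening: 1.001
```

Run:
```python
from h import *
p,R,o=pose();print(p,np.round(o['q'],3),yaw())
goal([.5597,-.3285,.22],np.deg2rad(89.5))
```

```text
[ 0.55982707 -0.32807465  0.22026782] [-0.713  0.351  1.419  0.     1.372 -0.743] 0.02979035048496886
turn [-1.5323e+00 -2.0000e-04 -2.0000e-04] shift mm [ 0.3 -0.1  0.4]
turn [ 1.6093e+00 -2.0000e-04  2.0000e-04] shift mm [ 0.3 -0.1  0.4]
```

Request:
servo_tool:
  targets:
    - [-0.18,0,0,0,0,0,1]
    - [-0.36,0,0,0,0,0,1]
    - [-0.54,0,0,0,0,0,1]
    - [-0.72,0,0,0,0,0,1]
    - [-0.9,0,0,0,0,0,1]
    - [-1.08,0,0,0,0,0,1]
    - [-1.26,0,0,0,0,0,1]
    - [-1.44,0,0,0,0,0,1]

```text
time_s: 5.4
eef_pos: [0.56, -0.328, 0.2203]
eef_rot: [0.706, 0.034, 0.706, -0.033]
wrist_force: [0.3, -0.1, 0.1]
opening: 1.001
```

Run:
```python
from h import *
p,R,o=pose();print(p,np.round(o['q'],3),yaw())
goal([.5597,-.3285,.109],np.deg2rad(90))
im,cam=snap('wrist','w4')
for z in (.085,.091,.172): print(z,proj(cam,[[.5598,-.3285,z]])[0])
```

```text
[ 0.56002527 -0.32797609  0.22026093] [-0.712  0.351  1.419  0.     1.372 -2.189] 1.4760420235277245
turn [-0.0948 -0.     -0.0003] shift mm [111.3  -0.6  -0.3]
turn [ 3.0468e+00 -4.0000e-04  0.0000e+00] shift mm [111.3  -0.6  -0.3]
0.085 [274.16782371 194.88958652]
0.091 [274.15845836 196.69532793]
0.172 [273.98084978 230.92791732]
```

View pics/w4.png

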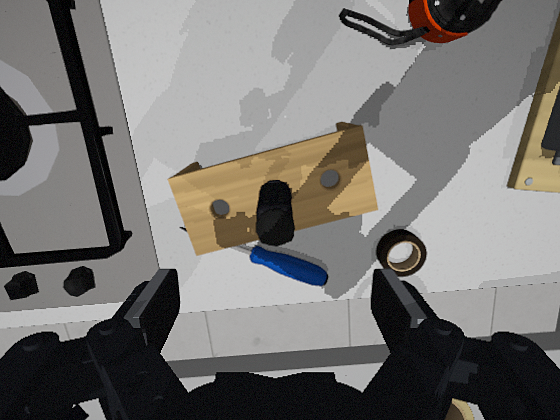

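Request:
servo_tool:
  targets:
    - [-0.09,0,0,25,0,0,1]
    - [-0.095,0,0,50,0,0,1]
    - [-0.095,0,0,80,0,0,1]
    - [-0.095,0,0,105,0,0,1]
    - [-0.095,0,0,112,0,0,1]
    - [-0.095,0,0,112,0,0,1]
    - [-0.095,0,0,112,0,0,1]
    - [-0.095,0,0,112,0,0,-1]

```text
time_s: 6.45
eef_pos: [0.5607, -0.3284, 0.1096]
eef_rot: [0.708, -0.003, 0.707, 0.002]
wrist_force: [-0.2, -0.3, -0.3]
opening: 0.815
```

Request:
servo_tool:
  targets:
    - [0,0,0,0,0,0,-1]
    - [0,0,0,0,0,0,-1]
    - [0,0,0,0,0,0,-1]
    - [0,0,0,0,0,0,-1]
    - [0,0,0,0,0,0,-1]
    - [0,0,0,0,0,0,-1]
    - [0,0,0,0,0,0,-1]
    - [0,0,0,0,0,0,-1]

```text
time_s: 7.45
eef_pos: [0.5609, -0.3286, 0.11]
eef_rot: [0.708, -0.003, 0.706, 0.002]
wrist_force: [0.1, 0.1, 5.1]
opening: 0.274
```

Run:
```python
from h import *
p,R,o=pose();print(p,np.round(o['q'],3),yaw(),o['wrist_force'],o['torque'],o['opening']*85)
im,cam=snap('wrist','w5')
```

```text
[ 0.56086436 -0.32863973  0.10996833] [-0.712  0.464  1.501  0.     1.174 -2.29 ] 1.5778727440934381 [0.14808485 0.08372679 5.1366348 ] [-0.03967567  0.04984134  0.0199157 ] 23.2572745301286
```

View pics/w5.png

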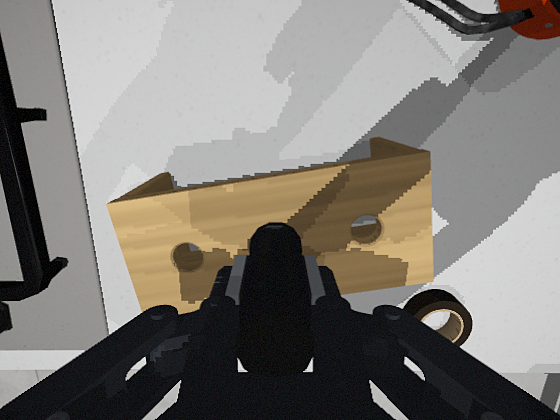

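Request:
servo_tool:
  targets:
    - [0,0,0,-8,0,0,-1]
    - [0,0,0,-25,0,0,-1]
    - [0,0,0,-50,0,0,-1]
    - [0,0,0,-80,0,0,-1]
    - [0,0,0,-110,0,0,-1]
    - [0,0,0,-130,10,0,-1]
    - [0,0,0,-130,35,-10,-1]
    - [0,0,0,-130,75,-22,-1]

```text
time_s: 8.5
eef_pos: [0.5376, -0.2529, 0.2402]
eef_rot: [0.708, -0.003, 0.706, 0.002]
wrist_force: [0.7, 0.5, -0.4]
opening: 0.275
```

Run:
```python
from h import *
p,R,o=pose();print(p,yaw(),o['wrist_force'],o['opening'])
goal([.49,-.07,.24],np.deg2rad(75))
```

```text
[ 0.53764531 -0.25290351  0.24018336] 1.5766977850228716 [ 0.72961438  0.46525996 -0.3755997 ] 0.27497368435617475
turn [0.2677 0.0025 0.0013] shift mm [ -0.2 183.2 -46.6]
turn [-2.8739e+00 -1.8000e-03  3.7000e-03] shift mm [ -0.2 183.2 -46.6]
```

Request:
servo_tool:
  targets:
    - [0.05,0,0,0,40,-10,-1]
    - [0.12,0,0,0,85,-22,-1]
    - [0.2,0,0,0,130,-35,-1]
    - [0.27,0,0,0,165,-43,-1]
    - [0.27,0,0,0,180,-47,-1]
    - [0.27,0,0,0,183,-47,-1]
    - [0.27,0,0,0,183,-47,-1]
    - [0.27,0,0,0,183,-47,-1]

```text
time_s: 9.5
eef_pos: [0.4898, -0.0712, 0.2397]
eef_rot: [0.702, 0.093, 0.7, -0.094]
wrist_force: [-0.4, -0.1, -0.4]
opening: 0.274
```

Run:
```python
from h import *
im,cam=snap('wrist','w6')
p,R,o=pose();print(p,yaw(),o['wrist_force'],o['opening'])
print(proj(cam,[p+R@[.093,0,0]]))
```

```text
[ 0.48975577 -0.07113058  0.23966546] 1.305676703641003 [ 0.68505473 -0.30993583 -1.41280787] 0.27493853545020186
[[274.45408626 209.48717989]]
```

View pics/w6.png

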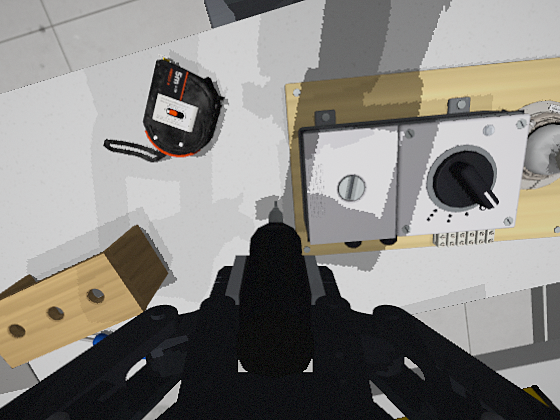

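Run:
```python
from h import *
im,cam=load('w6')
g=im[150:240,255:385]
cv2.imwrite('pics/w6c.png',cv2.resize(g,None,fx=6,fy=6,interpolation=cv2.INTER_CUBIC))
```

```text
(no output)
```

View pics/w6c.png

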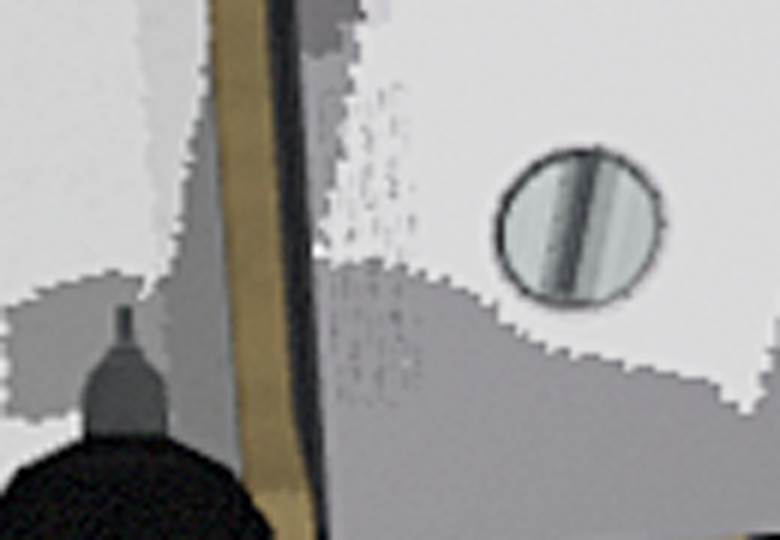

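Run:
```python
from h import *
im,cam=load('w6')
C=onz(cam,[[255+580/6-.4,150+227/6-.4]],.085)[0];print('screw',C)
f=lambda l:np.array([[255+a/6-.4,150+b/6-.4] for a,b in l])
for l in ([(573,160),(545,290)],[(600,150),(575,300)],[(635,160),(600,300)]):
    w=onz(cam,f(l),.085);d=w[0]-w[1];print(np.rad2deg(np.arctan2(-d[1],-d[0])))
# box edges: left(-y) edge of pale top and others
w=onz(cam,np.array([[304,243],[526,222],[521,113],[301,131]]),.085);print(w)
for i,j in((0,1),(3,2)):
    d=w[j]-w[i];print('ydir->yaw',np.rad2deg(np.arctan2(-d[0],d[1])),np.linalg.norm(d))
S=onz(cam,[[462,180]],.095);print('sel skirt',S)
# circle detection of ring
gray=cv2.cvtColor(im,cv2.COLOR_BGR2GRAY)
c=cv2.HoughCircles(cv2.resize(gray[160:215,325:380],None,fx=8,fy=8,interpolation=cv2.INTER_CUBIC),cv2.HOUGH_GRADIENT,1,200,param1=80,param2=20,minRadius=80,maxRadius=140)
print(c, None if c is None else (325+c[0,0,0]/8-.44,160+c[0,0,1]/8-.44))
```

```text
screw [ 0.50676037 -0.00206646  0.085     ]
-23.29947157468732
-20.373879476903298
-24.669556226353116
[[ 0.54966536 -0.05763022  0.085     ]
 [ 0.58383074  0.15211405  0.085     ]
 [ 0.48017827  0.15195903  0.085     ]
 [ 0.44487675 -0.03489662  0.085     ]]
ydir->yaw -9.251691640947392 0.21250867291986533
ydir->yaw -10.698454401240305 0.19016106151510068
sel skirt [[0.52286442 0.09245798 0.095     ]]
[[[206.5 229.5 107. ]]] (np.float32(350.3725), np.float32(188.2475))
```

Run:
```python
from h import *
goal([.495,-.030,.205],np.deg2rad(67.5))
```

```text
turn [0.1276 0.0026 0.0009] shift mm [34.6 41.1 -5.8]
turn [-3.014e+00 -1.400e-03  3.900e-03] shift mm [34.6 41.1 -5.8]
```

Request:
servo_tool:
  targets:
    - [0.04,0.002,0.001,8,12,-2,-1]
    - [0.08,0.002,0.001,18,26,-4,-1]
    - [0.128,0.003,0.001,30,38,-6,-1]
    - [0.128,0.003,0.001,35,41,-6,-1]
    - [0.128,0.003,0.001,35,41,-6,-1]
    - [0.128,0.003,0.001,35,41,-6,-1]
    - [0.128,0.003,0.001,35,41,-6,-1]
    - [0.128,0.003,0.001,35,41,-6,-1]

```text
time_s: 10.55
eef_pos: [0.4949, -0.0303, 0.2049]
eef_rot: [0.694, 0.138, 0.693, -0.138]
wrist_force: [-0.1, 0.1, -1.4]
opening: 0.276
```

Run:
```python
from h import *
im,cam=snap('wrist','w7')
p,R,o=pose();print(p,yaw(),o['wrist_force'],o['opening'])
print(proj(cam,[p+R@[.093,0,0],p+R@[.093,0,-.006]]))
print(proj(cam,[[.5068,-.0021,.085]]))
cv2.imwrite('pics/w7c.png',cv2.resize(im[140:240,250:380],None,fx=6,fy=6,interpolation=cv2.INTER_CUBIC))
```

```text
[ 0.4948959  -0.03023982  0.20482777] 1.177560654902697 [ 0.31281129  0.05389719 -1.52005841] 0.2732868081535884
[[274.16951402 209.58886144]
 [274.16293829 201.93056079]]
[[310.99799183 200.11327893]]
```

View pics/w7c.png

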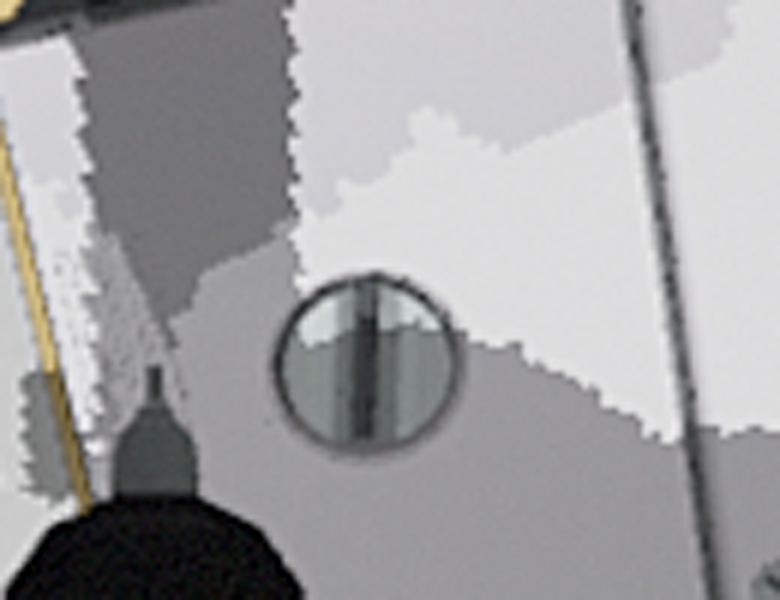

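Run:
```python
from h import *
p,R,o=pose()
y=np.deg2rad(67.5);Rt=np.c_[[0,0,-1],[np.cos(y),np.sin(y),0],np.cross([0,0,-1],[np.cos(y),np.sin(y),0])]
T=np.array([.5068,-.0021,.0905])-Rt@[.093,.0011,-.0007];print(T)
goal(T,y)
```

```text
[ 0.50702576 -0.00338415  0.1835    ]
turn [-0.0005 -0.     -0.0001] shift mm [21.3 29.5  0.9]
turn [ 3.1411e+00 -1.0000e-04  0.0000e+00] shift mm [21.3 29.5  0.9]
```

Request:
servo_tool:
  targets:
    - [0,0,0,0,10,0,-1]
    - [0,0,0,5,22,1,-1]
    - [0,0,0,12,29.5,1,-1]
    - [0,0,0,18,29.5,1,-1]
    - [0,0,0,21,29.5,1,-1]
    - [0,0,0,21,29.5,1,-1]
    - [0,0,0,21,29.5,1,-1]
    - [0,0,0,21,29.5,1,-1]

```text
time_s: 11.6
eef_pos: [0.5073, -0.0036, 0.1841]
eef_rot: [0.694, 0.138, 0.693, -0.138]
wrist_force: [-0.1, 0.3, 0.1]
opening: 0.276
```

Run:
```python
from h import *
im,cam=snap('wrist','w8')
p,R,o=pose();print(p,yaw(),o['wrist_force'],o['opening'])
print(proj(cam,[p+R@[.093,0.0011,-.0007],p+R@[.093,0.0011,-.0067],[.5068,-.0021,.085]]))
cv2.imwrite('pics/w8c.png',cv2.resize(im[150:250,210:340],None,fx=6,fy=6,interpolation=cv2.INTER_CUBIC))
```

```text
[ 0.50724377 -0.00352756  0.18409388] 1.1773286758931834 [ 0.72061984  0.0281156  -2.17677749] 0.2738681633362249
[[275.57023282 208.72184861]
 [275.57407024 201.04986456]
 [275.59373811 205.98525471]]
```

View pics/w8c.png

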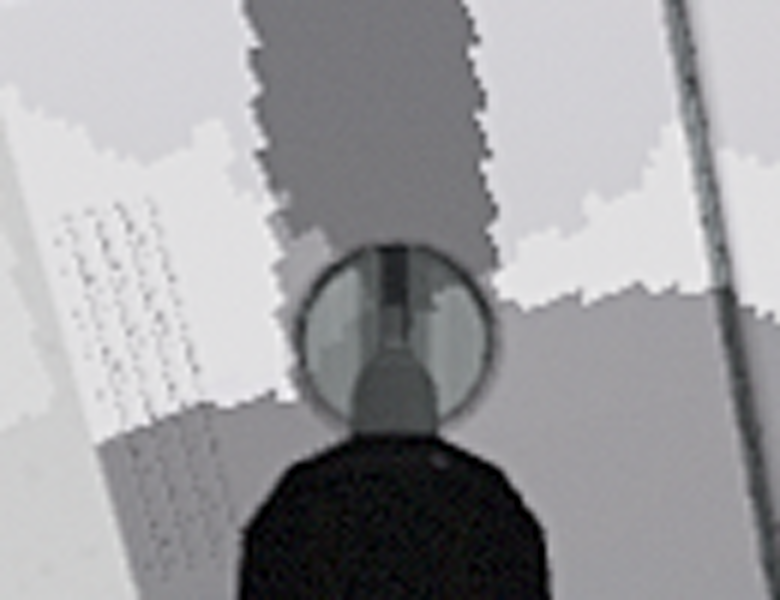

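Request:
servo_tool:
  targets:
    - [0,0,0,2,0.2,0,-1]
    - [0,0,0,4,0.2,0,-1]
    - [0,0,0,6,0.2,0,-1]
    - [0,0,0,8,0.2,0,-1]
    - [0,0,0,10,0.2,0,-1]
    - [0,0,0,12,0.2,0,-1]
    - [0,0,0,12,0.2,0,-1]
    - [0,0,0,12,0.2,0,-1]

```text
time_s: 12.65
eef_pos: [0.5074, -0.0034, 0.1722]
eef_rot: [0.694, 0.138, 0.693, -0.138]
wrist_force: [0.8, -0.8, -1.1]
opening: 0.269
```

Run:
```python
from h import *
im,cam=snap('wrist','w9')
p,R,o=pose();print(p,yaw(),o['wrist_force'],o['torque'],o['opening'])
print(proj(cam,[p+R@[.093,0.0011,-.0007],p+R@[.093,0.0011,-.0067],[.5068,-.0021,.085]]))
cv2.imwrite('pics/w9c.png',cv2.resize(im[150:250,210:340],None,fx=6,fy=6,interpolation=cv2.INTER_CUBIC))
```

```text
[ 0.5073941  -0.0033619   0.17220116] 1.1773419424967804 [-0.07563292  0.54053339 -1.6299499 ] [-0.00121639 -0.04382371  0.01381664] 0.27507659233344867
[[275.56011792 208.85926681]
 [275.56370899 201.18613131]
 [275.33789749 210.70767361]]
```

View pics/w9c.png

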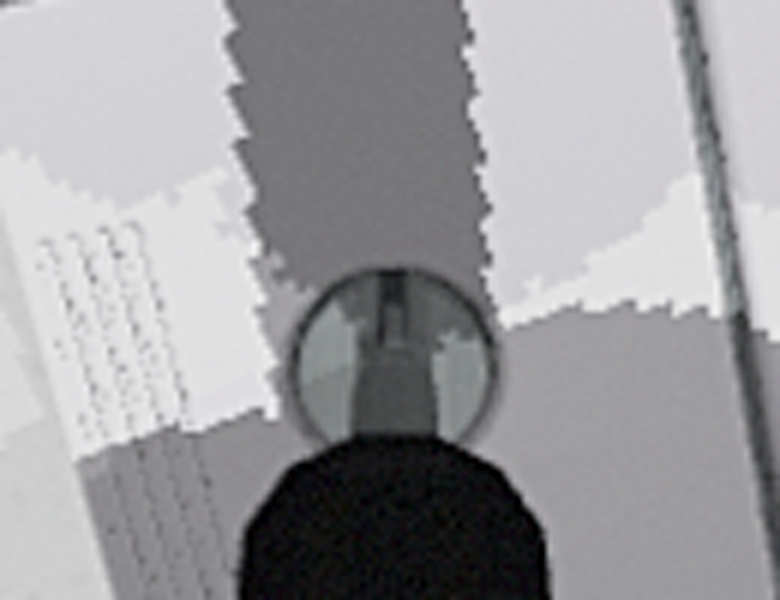

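Run:
```python
from h import *
from itertools import product
for n in('w1','w2','w4'):
    im,cam=load(n); 
    a=onz(cam,{'w1':[[254,160],[338,181]],'w2':[[221.5,195],[329,194.5]],'w4':[[220,208],[330,178.5]]}[n],.085); print(n,a,a.mean(0),np.linalg.norm(a[0]-a[1]))
im,cam=load('w4')
cv2.imwrite('pics/w4c.png',cv2.resize(im[140:240,200:350],None,fx=5,fy=5,interpolation=cv2.INTER_CUBIC))
im,cam=load('w2')
cv2.imwrite('pics/w2e.png',cv2.resize(im[140:240,200:350],None,fx=5,fy=5,interpolation=cv2.INTER_CUBIC))
```

```text
w1 [[ 0.55138921 -0.27857052  0.085     ]
 [ 0.56687024 -0.37855383  0.085     ]] [ 0.55912973 -0.32856217  0.085     ] 0.10117472207960834
w2 [[ 0.55199076 -0.28009792  0.085     ]
 [ 0.56767234 -0.37823736  0.085     ]] [ 0.55983155 -0.32916764  0.085     ] 0.09938441344337506
w4 [[ 0.5671978  -0.37738191  0.085     ]
 [ 0.5498384  -0.27924114  0.085     ]] [ 0.5585181  -0.32831153  0.085     ] 0.09966423378130845
```

View pics/w4c.png

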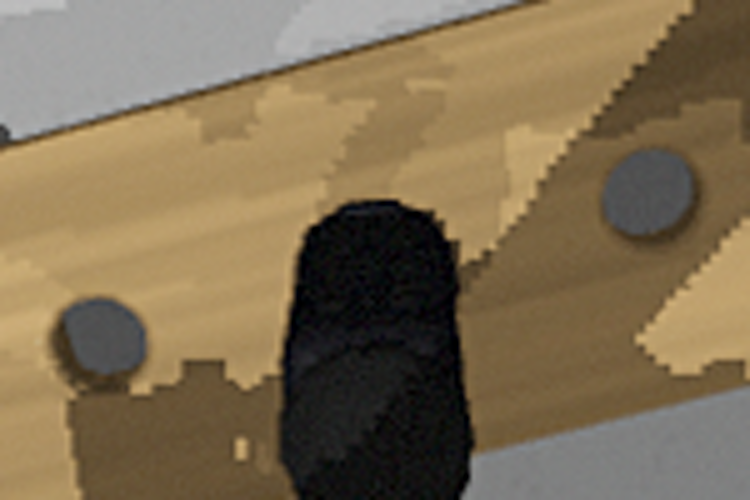

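View pics/w2e.png

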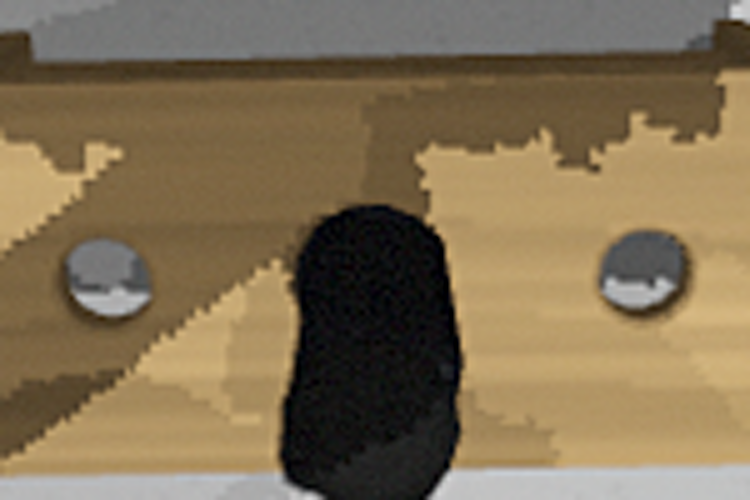

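Request:
servo_tool:
  targets:
    - [0.15,0,0,0.2,0,-0.1,-1]
    - [0.31,0,0,0.2,0,-0.2,-1]
    - [0.47,0,0,0.2,0.1,-0.3,-1]
    - [0.63,0,0,0.2,0.1,-0.3,-1]
    - [0.79,0,0,0.2,0.2,-0.4,-1]
    - [0.95,0,0,0.2,0.2,-0.5,-1]
    - [1.11,0,0,0.2,0.3,-0.5,-1]
    - [1.25,0,0,0.2,0.4,-0.6,-1]

```text
time_s: 13.7
eef_pos: [0.5053, -0.0036, 0.1717]
eef_rot: [-0.48, -0.518, -0.481, 0.52]
wrist_force: [-4.7, -3.0, 3.1]
opening: 0.273
```

Run:
```python
from h import *
im,cam=snap('wrist','w10')
p,R,o=pose();print(p,yaw(),o['wrist_force'],o['torque'],o['opening'],R[:,0])
cv2.imwrite('pics/w10c.png',cv2.resize(im[150:250,210:340],None,fx=6,fy=6,interpolation=cv2.INTER_CUBIC))
```

```text
[ 0.50530826 -0.00352711  0.17170756] -0.08295263525694137 [-5.39405215 -3.23362887  2.18045162] [-0.83115622  1.43389149 -0.01709894] 0.27706924721361387 [-0.00368578 -0.00172072 -0.99999173]
```

View pics/w10c.png

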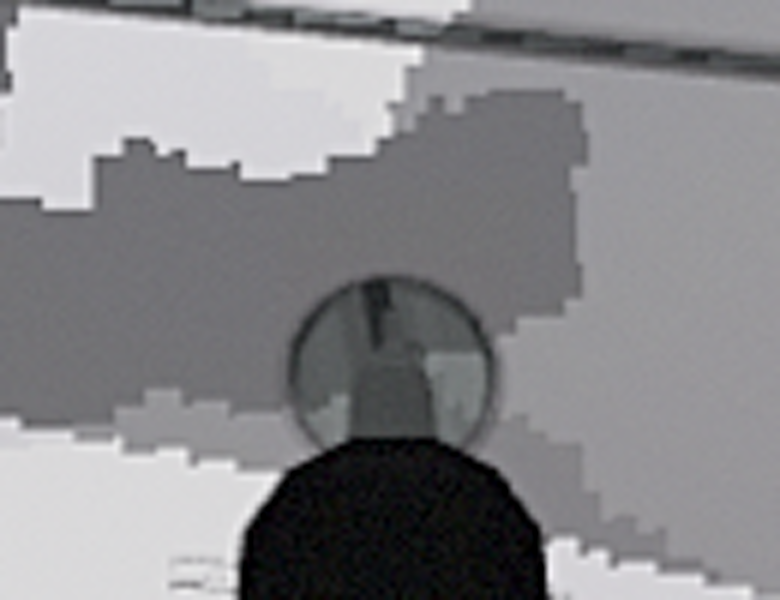

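Request:
servo_tool:
  targets:
    - [0.05,0,0,0,0.5,0,-1]
    - [0.1,0,0,0,1,0,-1]
    - [0.14,0,0,0,1,0,-1]
    - [0.18,0,0,0,1,0,-1]
    - [0.21,0,0,0,1,0,-1]
    - [0.24,0,0,0,1,0,-1]
    - [0.26,0,0,0,1,0,-1]
    - [0.26,0,0,0,1,0,-1]

```text
time_s: 14.75
eef_pos: [0.5051, -0.0036, 0.1717]
eef_rot: [-0.406, -0.576, -0.408, 0.58]
wrist_force: [-5.9, 0.7, 4.1]
opening: 0.271
```

Run:
```python
from h import *
im,cam=snap('wrist','w11')
p,R,o=pose();print(p,yaw(),o['wrist_force'],o['torque'],o['joint_efforts'],o['opening'],R[:,0])
cv2.imwrite('pics/w11c.png',cv2.resize(im[150:250,210:340],None,fx=6,fy=6,interpolation=cv2.INTER_CUBIC))
```

```text
[ 0.5050594  -0.00363007  0.17167599] -0.34275504218210934 [-5.96131321 -0.80110556  3.96829287] [-0.1255349   1.51416074 -0.01152615] [  0.25503611 -36.91785336 -34.60053205   0.69784954  -2.1713879
   0.0599632 ] 0.27421195493510253 [-0.00680828 -0.00181678 -0.99997517]
```

View pics/w11c.png

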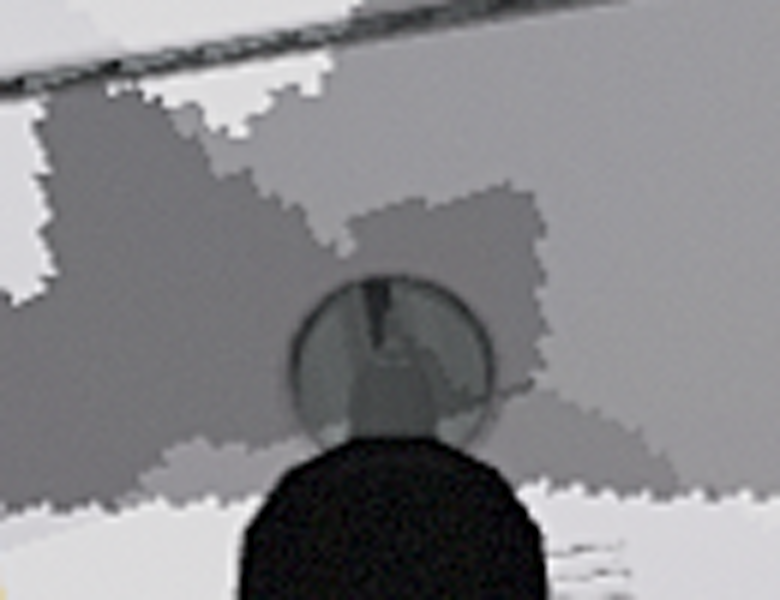

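Request:
servo_tool:
  targets:
    - [0.02,0,0,0,0.5,0,-1]
    - [0.04,0,0,0,1,0,-1]
    - [0.06,0,0,0,1,0,-1]
    - [0.08,0,0,0,1,0,-1]
    - [0.1,0,0,0,1,0,-1]
    - [0.12,0,0,0,1,0,-1]
    - [0.12,0,0,0,1,0,-1]
    - [0.12,0,0,0,1,0,-1]

```text
time_s: 15.8
eef_pos: [0.505, -0.0036, 0.1717]
eef_rot: [-0.371, -0.598, -0.373, 0.604]
wrist_force: [-5.6, 0.7, 5.5]
opening: 0.273
```

Run:
```python
from h import *
im,cam=snap('wrist','w12')
p,R,o=pose();print(p,yaw(),o['wrist_force'],o['torque'],o['joint_efforts'],o['opening'],R[:,0])
cv2.imwrite('pics/w12c.png',cv2.resize(im[150:250,210:340],None,fx=6,fy=6,interpolation=cv2.INTER_CUBIC))
```

```text
[ 0.50498738 -0.00359986  0.17163396] -0.4630361961652773 [-7.48129823  1.02659861  6.46101854] [0.2766752  1.766431   0.05419459] [ -0.46602021 -36.55147791 -34.72316623   0.32925074  -2.6471132
   0.12003532] 0.2701731498947887 [-0.00947623 -0.0011651  -0.99995442]
```

View pics/w12c.png

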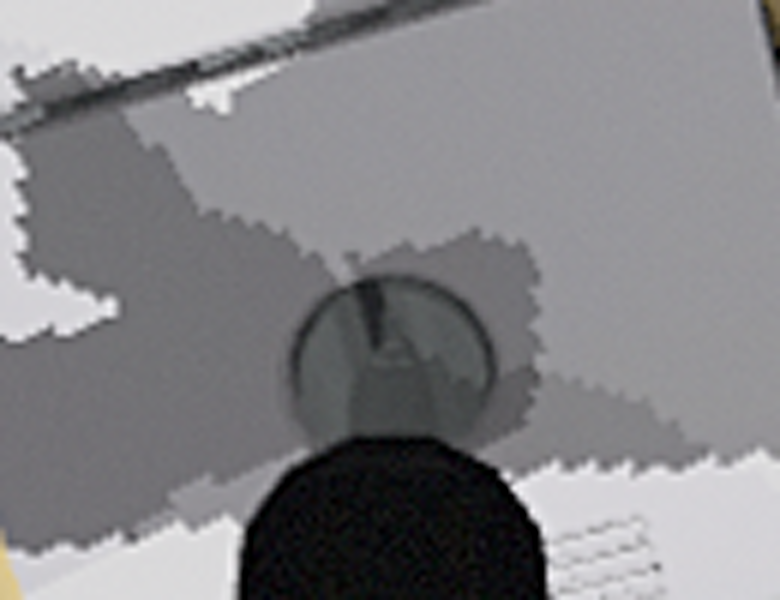

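Request:
servo_tool:
  targets:
    - [-0.05,0,0,0,-0.5,0,-1]
    - [-0.12,0,0,0,-1,0,-1]
    - [-0.12,0,0,-3,-1,0,-1]
    - [-0.12,0,0,-7,-1,0,-1]
    - [-0.12,0,0,-13,-1,0,-1]
    - [-0.12,0,0,-25,-1,0,-1]
    - [-0.12,0,0,-45,-1,0,-1]
    - [-0.12,0,0,-65,-1,0,-1]

```text
time_s: 16.85
eef_pos: [0.5049, -0.0031, 0.2381]
eef_rot: [-0.406, -0.575, -0.409, 0.581]
wrist_force: [0.6, -0.7, -0.7]
opening: 0.275
```

Run:
```python
from h import *
im,cam=snap('wrist','w13')
p,R,o=pose();print(p,yaw(),o['wrist_force'],o['torque'],o['opening'],R[:,0],o['q'])
S=np.array([.5068,-.0021,.085])
goal([.44,-.10,.25],np.deg2rad(0))
```

```text
[ 0.5064322  -0.00340144  0.24113092] -0.3431535057326441 [1.7361214  0.2081528  1.68097451] [ 0.02731535 -0.07239838  0.00016842] 0.27273487395132184 [-0.00416231 -0.0024372  -0.99998837] [-0.23929784  0.02003723  1.76201733 -0.00342805  1.36300534  0.10456296]
turn [-0.3431  0.0031  0.0037] shift mm [ -8.4 -30.1 113.4]
turn [ 2.7984  0.0052 -0.0044] shift mm [ -8.4 -30.1 113.4]
```

View pics/w13.png

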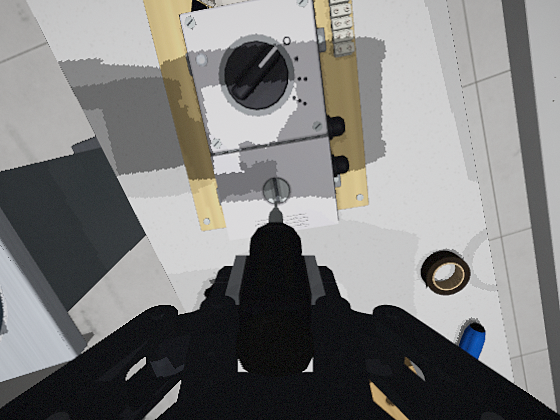

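Run:
```python
from h import *
im,cam=load('w13')
cv2.imwrite('pics/w13c.png',cv2.resize(im[140:230,200:345],None,fx=5.5,fy=5.5,interpolation=cv2.INTER_CUBIC))
```

```text
(no output)
```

View pics/w13c.png

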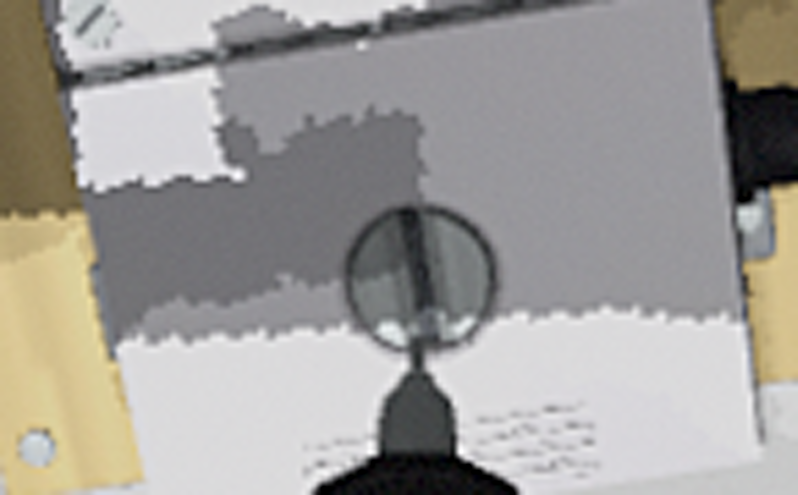

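Run:
```python
from h import *
goal([.5515,-.352,.22],np.deg2rad(-20))
```

```text
turn [0.0059 0.0037 0.0031] shift mm [ 21.8 159.8 313. ]
turn [-3.1357 -0.0048  0.0058] shift mm [ 21.8 159.8 313. ]
```

Request:
servo_tool:
  targets:
    - [0.006,0.004,0.003,0,12,24,-1]
    - [0.006,0.004,0.003,0,35,68,-1]
    - [0.006,0.004,0.003,0,60,117,-1]
    - [0.006,0.004,0.003,5,85,166,-1]
    - [0.006,0.004,0.003,10,110,215,-1]
    - [0.006,0.004,0.003,15,134,262,-1]
    - [0.006,0.004,0.003,20,152,298,-1]
    - [0.006,0.004,0.003,22,160,313,-1]

```text
time_s: 17.9
eef_pos: [0.5513, -0.3542, 0.2192]
eef_rot: [-0.405, -0.58, -0.405, 0.58]
wrist_force: [1.5, 0.0, -1.2]
opening: 0.275
```

Request:
servo_tool:
  targets:
    - [0,0,0,0,0,0,-1]
    - [0,0,0,0,0,0,-1]
    - [0,0,0,0,0,0,-1]
    - [0,0,0,0,0,0,-1]
    - [0,0,0,0,0,0,-1]
    - [0,0,0,0,0,0,-1]
    - [0,0,0,0,0,0,-1]
    - [0,0,0,0,0,0,-1]

```text
time_s: 18.9
eef_pos: [0.5513, -0.3542, 0.2192]
eef_rot: [0.405, 0.58, 0.405, -0.58]
wrist_force: [0.5, 0.7, -1.1]
opening: 0.271
```

Run:
```python
from h import *
im,cam=snap('wrist','w14')
p,R,o=pose();print(p,yaw(),o['wrist_force'],o['torque'],o['opening'],R[:,0])
print(proj(cam,[p+R@[.093,0,0],p+R@[.093,0,-.006],[.5595,-.3286,.085]]))
cv2.imwrite('pics/w14c.png',cv2.resize(im[110:240,180:370],None,fx=4.2,fy=4.2,interpolation=cv2.INTER_CUBIC))
```

```text
[ 0.55130656 -0.35423266  0.219191  ] -0.351653538534123 [ 0.84306117  0.37993807 -1.20837481] [0.05288158 0.02188589 0.00602134] 0.2739340113135316 [-3.52972592e-04  5.56737224e-04 -9.99999783e-01]
[[272.30041988 212.7591441 ]
 [272.2809324  205.14263797]
 [271.32002625 167.71503623]]
```

View pics/w14c.png

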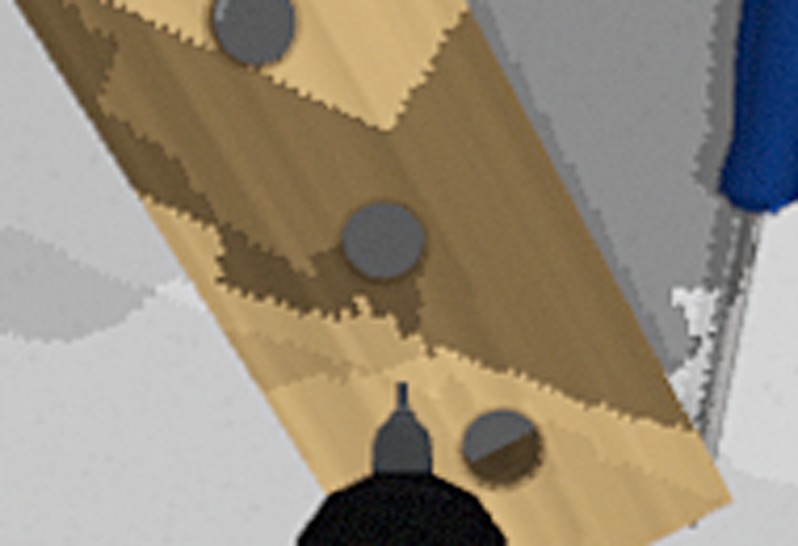

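Run:
```python
from h import *
im,cam=load('w14')
p,R,o=pose()
tip=onz(cam,[[275.7,201.7]],p[2]-.093)[0]+R@[0,0,.006]
h=onz(cam,[[271.2,167.2]],.085)[0]
print(p,tip,h,R.T@(h-tip)*1000, yaw())
goal([0,0,.22],np.deg2rad(-20))
```

```text
[ 0.55130656 -0.35423266  0.219191  ] [ 0.55460087 -0.35254412  0.12618859] [ 0.55955752 -0.32815165  0.085     ] [ 41.20041056  -3.72713304 -24.59055967] -0.351653538534123
turn [-0.0026 -0.0004  0.0005] shift mm [-4.000e-01 -6.396e+02 -1.427e+02]
turn [3.139e+00 8.000e-04 6.000e-04] shift mm [-4.000e-01 -6.396e+02 -1.427e+02]
```

Run:
```python
from h import *
for i in range(3):
    p,R,o=pose(); c=ctrl.camera('wrist')
    print(o['time_s'],p,np.rad2deg(np.arctan2(R[1,1],R[0,1])),R[:,0])
im,cam=load('w14')
C=-cam['R'].T@cam['t'];print(C, p+R@np.array(c['tool_from_camera'])[:3,3])
print(np.array(c['tool_from_camera']))
print(cam['R'].T, R@np.array(c['tool_from_camera'])[:3,:3])
cv2.imwrite('pics/w15.png',c['pixels'])
cv2.imwrite('pics/w15c.png',cv2.resize(c['pixels'][110:240,180:370],None,fx=4.2,fy=4.2,interpolation=cv2.INTER_CUBIC))
```

```text
18.95 [ 0.55130656 -0.35423266  0.219191  ] -20.14826360884631 [-3.52972592e-04  5.56737224e-04 -9.99999783e-01]
19.0 [ 0.55128925 -0.35424746  0.2191722 ] -20.147925785482744 [-4.13413412e-04  5.64640395e-04 -9.99999755e-01]
19.05 [ 0.55128333 -0.35424909  0.21914084] -20.148412630576672 [-4.55207068e-04  5.94510565e-04 -9.99999720e-01]
[ 0.57965254 -0.28273303  0.36279389] [ 0.5796458  -0.28275689  0.36275502]
[[-6.56947066e-05 -2.99070703e-01  9.54230952e-01 -1.43584542e-01]
 [ 9.99999986e-01 -1.64420636e-04  1.73137441e-05  1.91029383e-03]
 [ 1.51717226e-04  9.54230940e-01  2.99070710e-01 -7.69442943e-02]
 [ 0.00000000e+00  0.00000000e+00  0.00000000e+00  1.00000000e+00]]
[[ 9.38752485e-01 -3.28718118e-01 -1.03383615e-01]
 [-3.44591800e-01 -8.95954031e-01 -2.80219318e-01]
 [-5.13799304e-04  2.98681727e-01 -9.54352640e-01]] [[ 9.38751108e-01 -3.28706196e-01 -1.03434005e-01]
 [-3.44595467e-01 -8.95956393e-01 -2.80207255e-01]
 [-5.66497237e-04  2.98687761e-01 -9.54350722e-01]]
```

View pics/w15c.png

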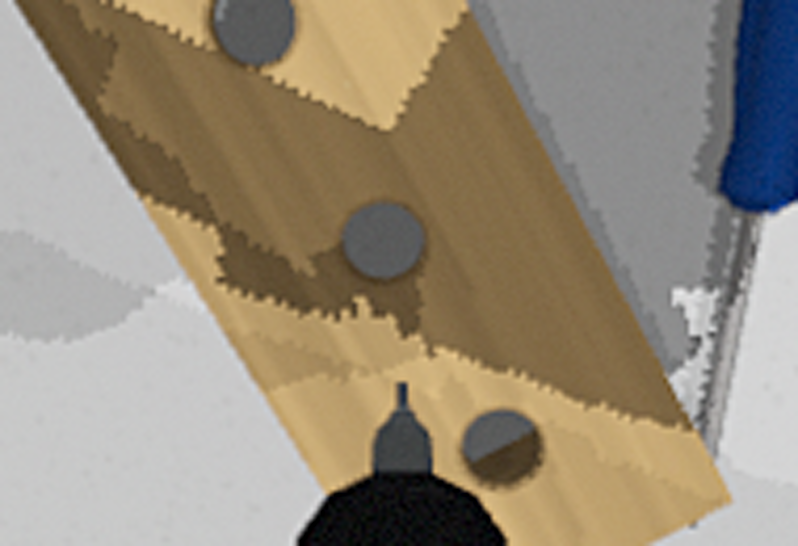

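Request:
servo_tool:
  targets:
    - [0,0,0,0,-1.5,-8,-1]
    - [0,0,0,5,-3,-16,-1]
    - [0,0,0,12,-3.7,-24.6,-1]
    - [0,0,0,20,-3.7,-24.6,-1]
    - [0,0,0,28,-3.7,-24.6,-1]
    - [0,0,0,28,-3.7,-24.6,-1]
    - [0,0,0,28,-3.7,-24.6,-1]
    - [0,0,0,28,-3.7,-24.6,-1]

```text
time_s: 20.1
eef_pos: [0.5564, -0.3302, 0.1916]
eef_rot: [0.405, 0.58, 0.405, -0.58]
wrist_force: [1.1, -0.7, -0.8]
opening: 0.274
```

Run:
```python
from h import *
im,cam=snap('wrist','w16')
p,R,o=pose();print(p,yaw(),o['wrist_force'],o['torque'],o['opening'],R[:,0])
cv2.imwrite('pics/w16c.png',cv2.resize(im[130:240,210:350],None,fx=5.5,fy=5.5,interpolation=cv2.INTER_CUBIC))
im,cam=snap('scene','s16')
```

```text
[ 0.55643012 -0.33016099  0.19162656] -0.35185300113201184 [-0.58150468 -0.52173674 -1.28412608] [-0.02294484  0.0026643   0.03613677] 0.27144854531667467 [ 1.70042289e-04  8.39369378e-05 -9.99999982e-01]
```

View pics/w16c.png

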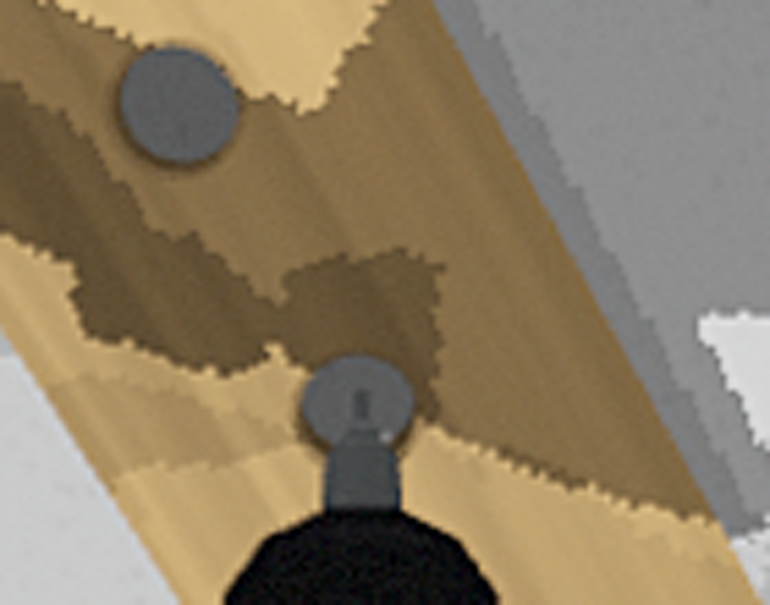

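Request:
servo_tool:
  targets:
    - [0,0,0,10,-0.3,0,-1]
    - [0,0,0,20,-0.3,0,-1]
    - [0,0,0,32,-0.3,0,-1]
    - [0,0,0,45,-0.3,0,-1]
    - [0,0,0,58,-0.3,0,-1]
    - [0,0,0,70,-0.3,0,-1]
    - [0,0,0,78,-0.3,0,-1]
    - [0,0,0,81,-0.3,0,-1]

```text
time_s: 21.2
eef_pos: [0.5559, -0.3298, 0.11]
eef_rot: [-0.404, -0.58, -0.405, 0.58]
wrist_force: [-3.2, 2.8, 12.1]
opening: 0.273
```

Run:
```python
from h import *
im,cam=snap('wrist','w17')
p,R,o=pose();print(p,yaw(),o['wrist_force'],o['torque'],o['opening'],R[:,0])
```

```text
[ 0.55602592 -0.32986326  0.11027625] -0.3517564335903813 [ 0.1159263  -0.61978451 -0.41131459] [-0.00176234  0.00115284 -0.00201289] 0.27265904398202795 [-3.69834888e-04  4.98224551e-04 -9.99999807e-01]
```

View pics/w17.png

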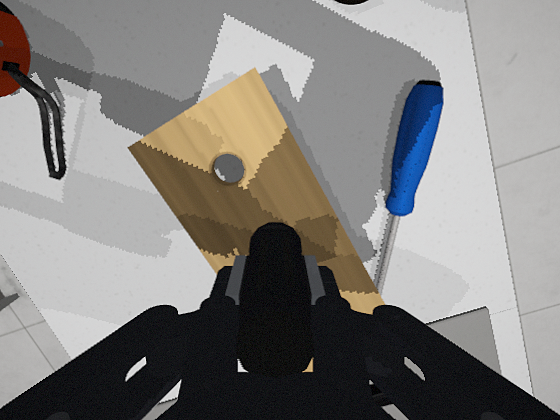

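Request:
servo_tool:
  targets:
    - [0,0,0,0,0,0,0]
    - [0,0,0,0,0,0,0.5]
    - [0,0,0,0,0,0,1]
    - [0,0,0,0,0,0,1]
    - [0,0,0,0,0,0,1]
    - [0,0,0,-20,0,0,1]
    - [0,0,0,-50,0,0,1]
    - [0,0,0,-90,0,0,1]

```text
time_s: 22.25
eef_pos: [0.5558, -0.3297, 0.2018]
eef_rot: [-0.404, -0.58, -0.405, 0.58]
wrist_force: [0.0, -0.2, -0.7]
opening: 0.999
```

Run:
```python
from h import *
im,cam=snap('wrist','w18')
p,R,o=pose();print(p,yaw(),o['wrist_force'],o['torque'],o['opening'],R[:,0])
goal([.51,.03,.27],np.deg2rad(-61))
im,cam=snap('top','t18')
cv2.imwrite('pics/t18c.png',cv2.resize(im[110:270,170:480],None,fx=2.58,fy=2.58,interpolation=cv2.INTER_CUBIC))
```

```text
[ 0.55848031 -0.33184043  0.20938076] -0.35151667545951204 [ 1.569052   -1.06010595  3.79645443] [-0.07007777 -0.08931931 -0.01375894] 0.9965126157189194 [ 0.00701712 -0.00593337 -0.99995778]
turn [ 7.131e-01 -1.000e-04 -9.400e-03] shift mm [ -63.1 -169.6 -322.8]
turn [-2.4285e+00  1.1900e-02 -1.0000e-04] shift mm [ -63.1 -169.6 -322.8]
```

View pics/w18.png

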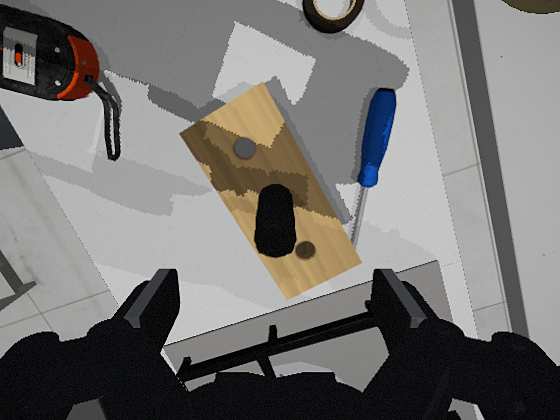

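View pics/t18c.png

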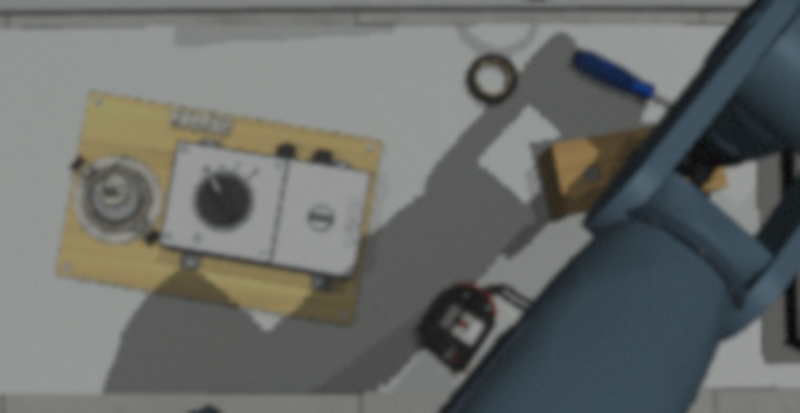

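Run:
```python
from h import *
im,cam=load('t18')
S=onz(cam,[[170+222/2.58,110+200/2.58],[170+320/2.58,110+218/2.58]],.1);print(S)
D=onz(cam,[[170+118/2.58,110+199/2.58]],.04);print(D)
im,cs=load('s1')
cv2.imwrite('pics/s1c.png',cv2.resize(im[190:290,185:325],None,fx=5.6,fy=5.6,interpolation=cv2.INTER_CUBIC))
for z in (.015,.05,.1,.15,.2): print(z,proj(cs,[[D[0,0],D[0,1],z]]))
```

```text
[[ 0.5218579   0.09567269  0.1       ]
 [ 0.5031788  -0.00213756  0.1       ]]
[[0.53016884 0.20733443 0.04      ]]
0.015 [[224.78415669 256.70850081]]
0.05 [[223.57019881 248.759531  ]]
0.1 [[221.75753123 236.86594688]]
0.15 [[219.84619375 224.29328275]]
0.2 [[217.82846296 210.98523371]]
```

View pics/s1c.png

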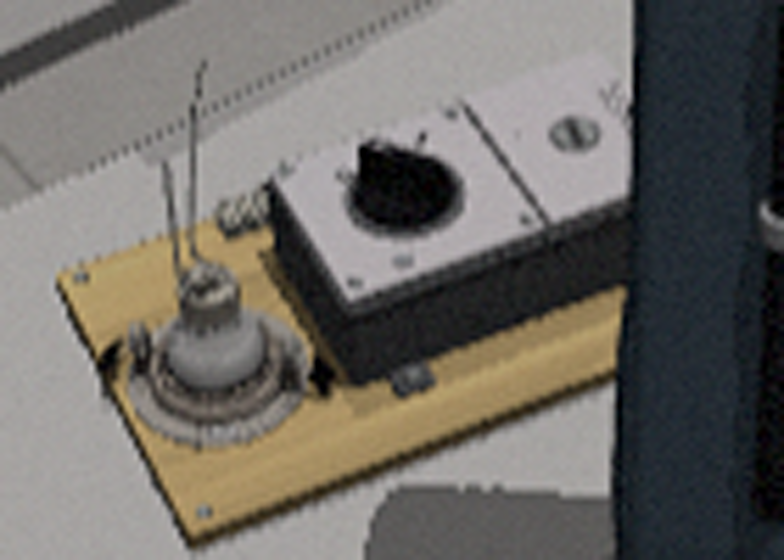

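Run:
```python
from h import *
p,R,o=pose();print(p,o['time_s'])
goal([.522,.093,.24],np.deg2rad(-61))
```

```text
[ 0.5587735  -0.33218942  0.20794024] 22.35
turn [ 0.713  -0.     -0.0108] shift mm [ -35.3 -180.6 -386.4]
turn [-2.4285e+00  1.3800e-02 -1.0000e-04] shift mm [ -35.3 -180.6 -386.4]
```

Request:
servo_tool:
  targets:
    - [0,0,0,-30,-5,-10,1]
    - [0.06,0,0,-40,-24,-50,0.6]
    - [0.16,0,0,-40,-50,-106,0.2]
    - [0.28,0,0,-40,-76,-162,-0.06]
    - [0.4,0,0,-40,-102,-218,-0.06]
    - [0.52,0,0,-40,-128,-274,-0.06]
    - [0.64,0,0,-38,-155,-330,-0.06]
    - [0.713,0,-0.01,-35,-175,-372,-0.06]

```text
time_s: 23.35
eef_pos: [0.5218, 0.0801, 0.2409]
eef_rot: [0.177, 0.685, 0.176, -0.684]
wrist_force: [-0.2, -0.1, -0.5]
opening: 0.471
```

Run:
```python
from h import *
p,R,o=pose();print(p,o['time_s'],o['opening'])
goal([.521,.092,.22],np.deg2rad(-61))
```

```text
[0.52180254 0.08010607 0.24088735] 23.35 0.47132292678304333
turn [-0.0015 -0.0017 -0.0012] shift mm [ 20.9 -10.8  -5. ]
turn [ 3.1401e+00 -1.9000e-03  2.7000e-03] shift mm [ 20.9 -10.8  -5. ]
```

Request:
servo_tool:
  targets:
    - [0,0,0,10,-5,-2,-0.06]
    - [0,-0.002,-0.001,20,-11,-5,-0.06]
    - [0,-0.002,-0.001,21,-11,-5,-0.06]
    - [0,-0.002,-0.001,21,-11,-5,-0.06]
    - [0,-0.002,-0.001,21,-11,-5,-0.06]
    - [0,-0.002,-0.001,21,-11,-5,-0.06]
    - [0,-0.002,-0.001,21,-11,-5,-0.06]
    - [0,-0.002,-0.001,21,-11,-5,-0.06]

```text
time_s: 24.35
eef_pos: [0.521, 0.0921, 0.22]
eef_rot: [-0.177, -0.685, -0.176, 0.685]
wrist_force: [0.4, 0.5, -0.0]
opening: 0.469
```

Run:
```python
from h import *
im,cam=snap('wrist','w20')
p,R,o=pose();print(p,o['time_s'],o['opening'],yaw())
print(proj(cam,[p+R@[.105,0,0],p+R@[.12,0,0],p+R@[.135,0,0]]))
```

```text
[0.52092415 0.09214066 0.21994619] 24.4 0.469873925493863 -1.066077153008625
[[273.34447206 209.46365865]
 [273.42330567 204.07248982]
 [273.4943321  199.21487102]]
```

View pics/w20.png

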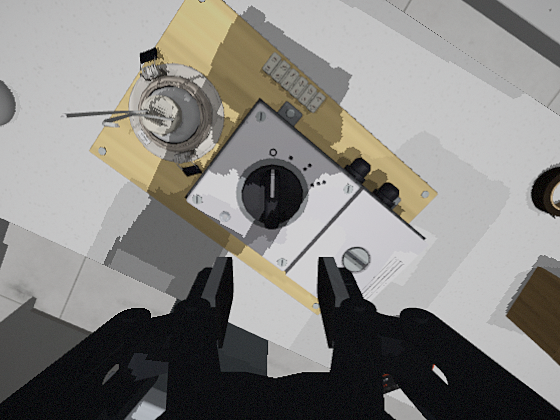

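Run:
```python
from h import *
im,cam=load('w20')
c=np.clip(im[140:245,205:345].astype(float)*1.8,0,255).astype('uint8')
cv2.imwrite('pics/w20c.png',cv2.resize(c,None,fx=5.6,fy=5.6,interpolation=cv2.INTER_CUBIC))
```

```text
(no output)
```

View pics/w20c.png

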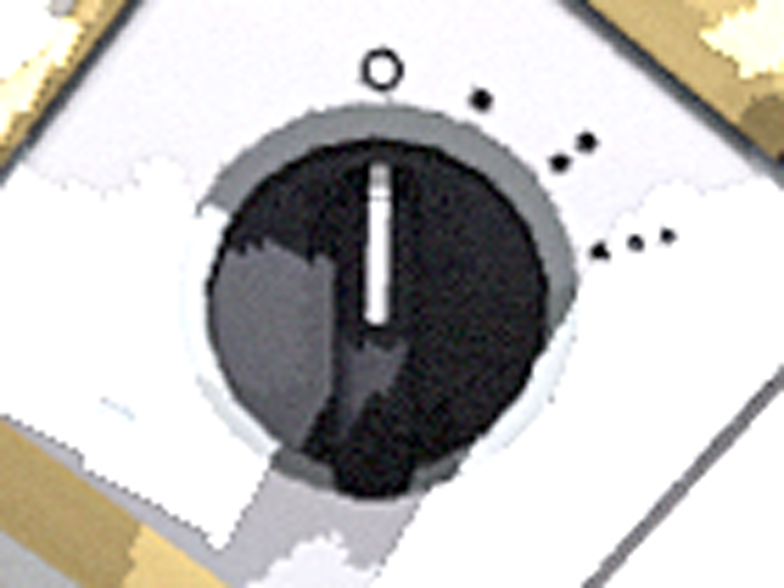

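Run:
```python
from h import *
im,cam=load('w20')
T=np.array([[0.00016861483795146295,-0.2991135460526716,0.9542175109150071,-0.14358457191122656],[0.9999999742994526,-9.418527102710287e-05,-0.0002062285818168592,0.000984728751444508],[0.0001515589972891199,0.954217521164294,0.29911352248425577,-0.07821089762865359]])
def tool(uv,x,T):
    n=cv2.undistortPoints(np.array(uv,float).reshape(-1,1,2),cam['K'],cam['D']).reshape(-1,2)
    d=np.c_[n,np.ones(len(n))]@T[:,:3].T; c=T[:,3]; return c+d*((x-c[0])/d[:,0])[:,None]
tip=tool([[275.7,201.5]],.093,T)[0]+[0,0,.006];print('tip in tool, should be ~0',tip)
z=.22
f=lambda a,b:[205+a/5.6-.4,140+b/5.6-.4]
print('skirt',(tool([f(379,302)],z-.095,T)[0]-tip)*1000)
print('line ends',(tool([f(379,165),f(376,325)],z-.119,T)-tip)*1000)
print('skirt width',np.ptp(tool([f(208,302),f(550,302)],z-.095,T)[:,1])*1000)
print('skirt top/bot',(tool([f(379,140)],z-.095,T)[0]-tip)*1000)
print(np.rad2deg(yaw()))
# bar far end bottom edge
print('bar end',(tool([f(372,495)],z-.119,T)[0]-tip)*1000)
```

```text
tip in tool, should be ~0 [ 0.093       0.00159411 -0.00408752]
skirt [32.         -2.80055418 -3.76286051]
line ends [[  8.          -2.5581411  -28.96659874]
 [  8.          -3.02478766  -6.78858793]]
skirt width 51.375788786319355
skirt top/bot [ 32.          -2.74025266 -28.2254266 ]
-61.08172150271671
bar end [ 8.         -3.66348938 18.12332535]
```

Request:
servo_tool:
  targets:
    - [0,0,0,10,-0.5,-2,-0.06]
    - [0,0,0,25,-1,-4,-0.06]
    - [0,0,0,42,-1.5,-5,-0.06]
    - [0,0,0,58,-1.5,-5,-0.06]
    - [0,0,0,72,-1.5,-5,-0.06]
    - [0,0,0,80,-1.5,-5,-0.06]
    - [0,0,0,80,-1.5,-5,-0.06]
    - [0,0,0,80,-1.5,-5,-0.06]

```text
time_s: 25.4
eef_pos: [0.5251, 0.0958, 0.1405]
eef_rot: [0.177, 0.685, 0.176, -0.684]
wrist_force: [0.9, -0.3, 0.8]
opening: 0.467
```

Run:
```python
from h import *
im,cam=snap('wrist','w21')
p,R,o=pose();print(p,o['time_s'],o['opening'],np.rad2deg(yaw()),o['wrist_force'])
im,cam=snap('scene','s21')
cv2.imwrite('pics/s21c.png',cv2.resize(im[170:290,185:325],None,fx=5.6,fy=5.,interpolation=cv2.INTER_CUBIC))
```

```text
[0.52515475 0.09583972 0.14066041] 25.45 0.46708513518427275 -61.082669246112516 [ 0.83533345  0.0053931  -0.14442011]
```

View pics/w21.png

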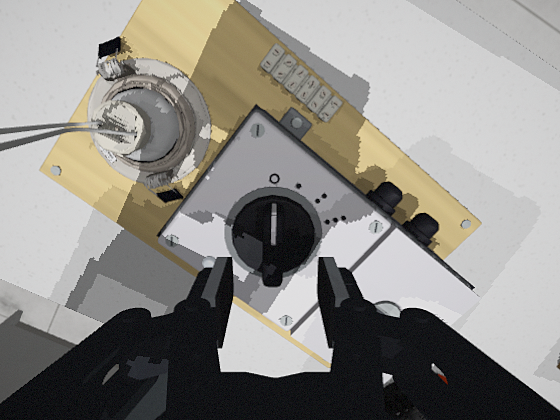

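View pics/s21c.png

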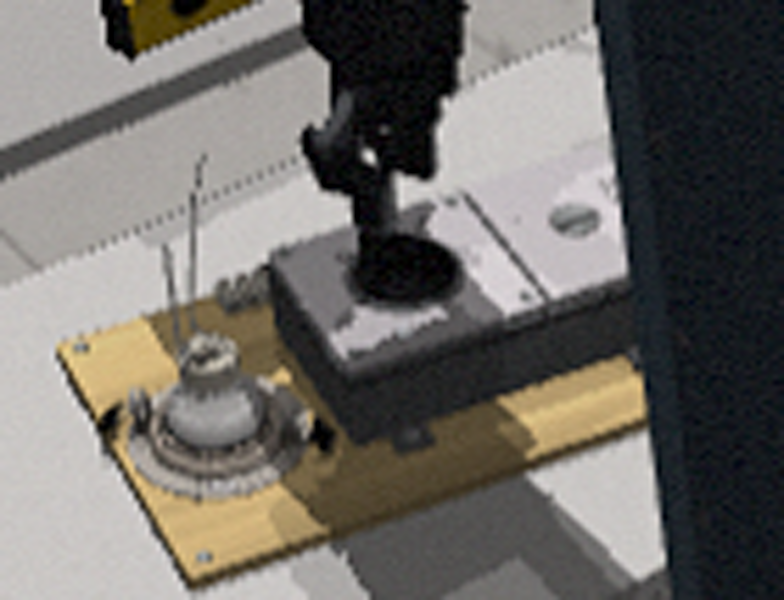

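Run:
```python
from h import *
im,cam=load('w21')
c=np.clip(im[165:300,195:355].astype(float)*1.8,0,255).astype('uint8')
cv2.imwrite('pics/w21c.png',cv2.resize(c,None,fx=4.8,fy=4.4,interpolation=cv2.INTER_CUBIC))
```

```text
(no output)
```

View pics/w21c.png

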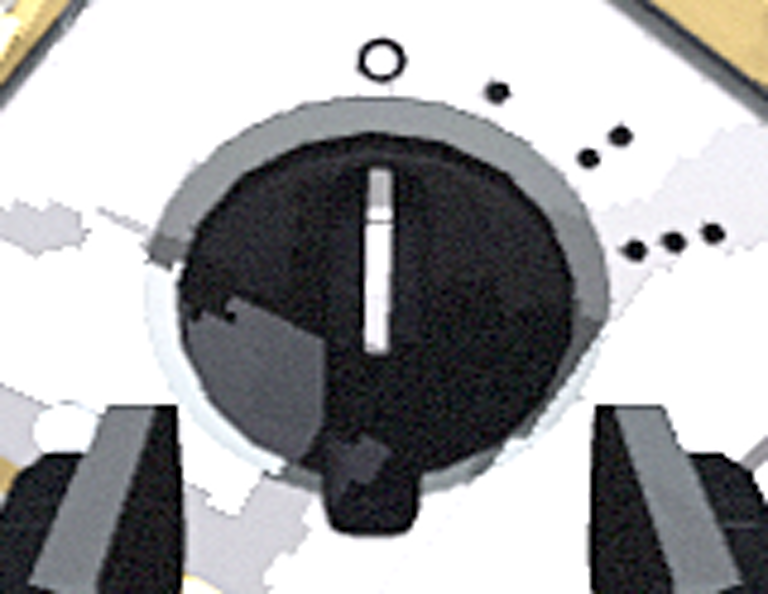

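Run:
```python
from h import *
im,cam=load('w21')
T=np.array([[0.00016861483795146295,-0.2991135460526716,0.9542175109150071,-0.14358457191122656],[0.9999999742994526,-9.418527102710287e-05,-0.0002062285818168592,0.000984728751444508],[0.0001515589972891199,0.954217521164294,0.29911352248425577,-0.07821089762865359]])
def tool(uv,x):
    n=cv2.undistortPoints(np.array(uv,float).reshape(-1,1,2),cam['K'],cam['D']).reshape(-1,2)
    d=np.c_[n,np.ones(len(n))]@T[:,:3].T; c=T[:,3]; return (c+d*((x-c[0])/d[:,0])[:,None])*1000
f=lambda a,b:[195+a/4.8-.4,165+b/4.4-.4]
for z in(.085,.09): print('disc',tool([f(377.5,132),f(377.5,478),f(377.5,305),f(180,305),f(575,305)],.1405-z))
for z in(.105,.112,.119): print('bar',tool([f(378,168),f(378,218),f(372,533)],.1405-z)[:,1:])
import json; c=ctrl.camera('wrist'); print(np.array(c['tool_from_camera'])[:,3])
```

```text
disc [[ 5.55000000e+01 -3.73580491e-02 -2.53665017e+01]
 [ 5.55000000e+01 -1.23416094e-01  2.93968437e+01]
 [ 5.55000000e+01 -7.88612559e-02  9.72739714e-01]
 [ 5.55000000e+01 -2.67427297e+01  9.68251870e-01]
 [ 5.55000000e+01  2.65845593e+01  9.73074765e-01]]
disc [[ 5.05000000e+01 -1.16883855e-02 -2.66936863e+01]
 [ 5.05000000e+01 -9.55850864e-02  2.66942802e+01]
 [ 5.05000000e+01 -5.21492411e-02 -1.01595375e+00]
 [ 5.05000000e+01 -2.60463558e+01 -1.02032888e+00]
 [ 5.05000000e+01  2.59416207e+01 -1.01562711e+00]]
bar [[  0.11670851 -25.88990326]
 [  0.10667142 -19.11934931]
 [ -0.72869204  27.14176481]]
bar [[  0.1506374  -27.93500942]
 [  0.14099264 -21.4291007 ]
 [ -0.6617184   23.02377391]]
bar [[  0.1845663  -29.98011557]
 [  0.17531386 -23.73885208]
 [ -0.59474476  18.90578301]]
[-0.14358082  0.00116673 -0.0780932   1.        ]
```

Request:
servo_tool:
  targets:
    - [0,0,0,5,-1.2,0,-0.06]
    - [0,0,0,12,-1.2,0,-0.06]
    - [0,0,0,20,-1.2,0,-0.06]
    - [0,0,0,28,-1.2,0,-0.06]
    - [0,0,0,35,-1.2,0,-0.06]
    - [0,0,0,40,-1.2,0,-0.06]
    - [0,0,0,40,-1.2,0,-0.06]
    - [0,0,0,40,-1.2,0,-0.06]

```text
time_s: 26.55
eef_pos: [0.5248, 0.0969, 0.1009]
eef_rot: [0.177, 0.685, 0.176, -0.684]
wrist_force: [0.6, -0.4, -0.3]
opening: 0.475
```

Request:
servo_tool:
  targets:
    - [0,0,0,0,0,0,-0.3]
    - [0,0,0,0,0,0,-0.5]
    - [0,0,0,0,0,0,-0.7]
    - [0,0,0,0,0,0,-0.9]
    - [0,0,0,0,0,0,-1]
    - [0,0,0,0,0,0,-1]
    - [0,0,0,0,0,0,-1]
    - [0,0,0,0,0,0,-1]

```text
time_s: 27.55
eef_pos: [0.5248, 0.097, 0.1011]
eef_rot: [0.177, 0.685, 0.176, -0.684]
wrist_force: [-2.7, 0.9, 4.8]
opening: 0.122
```

Run:
```python
from h import *
im,cam=snap('wrist','w22')
p,R,o=pose();print(p,o['time_s'],o['opening']*85,np.rad2deg(yaw()),o['wrist_force'],o['torque'],o['q'])
im,cam=snap('scene','s22')
cv2.imwrite('pics/s22c.png',cv2.resize(im[170:290,185:325],None,fx=5.6,fy=5.,interpolation=cv2.INTER_CUBIC))
```

```text
[0.52479983 0.09699689 0.101151  ] 27.6 10.206143360845386 -61.09470215423037 [-2.03722536  0.21067571  5.71461037] [ 0.16242103  0.40309984 -0.39668884] [-3.97278615e-02  2.46235981e-01  1.81638782e+00 -1.28043780e-04
  1.07715310e+00  1.02663564e+00]
```

View pics/w22.png

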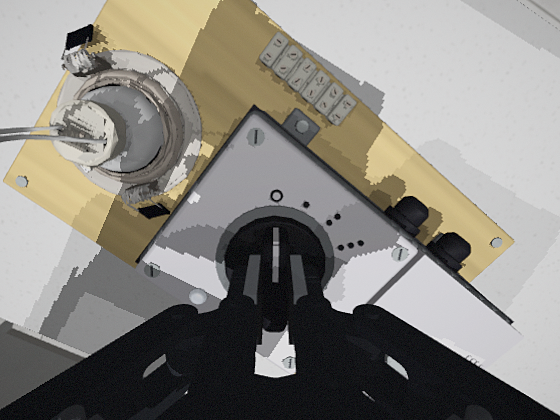

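View pics/s22c.png

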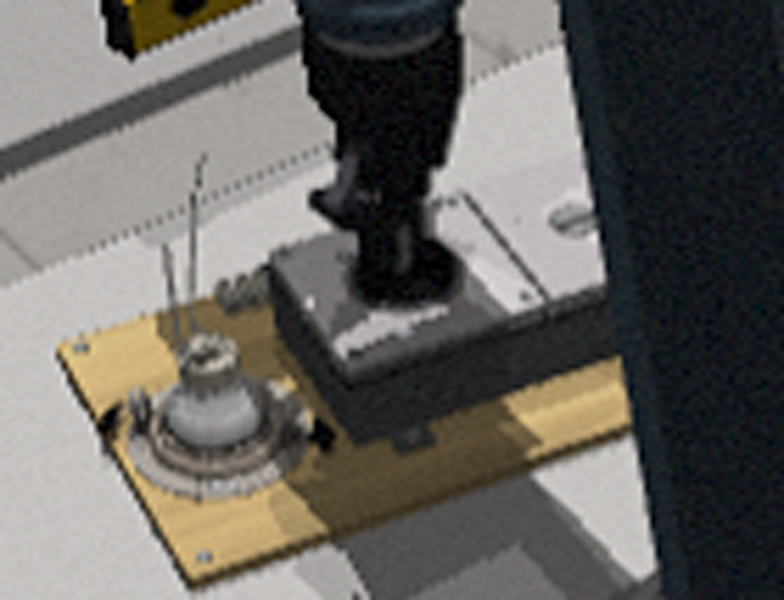

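Request:
servo_tool:
  targets:
    - [0.1,0,0,0,0,0,-1]
    - [0.2,0,0,0,0,0,-1]
    - [0.3,0,0,0,0,0,-1]
    - [0.4,0,0,0,0,0,-1]
    - [0.5,0,0,0,0,0,-1]
    - [0.6,0,0,0,0,0,-1]
    - [0.7,0,0,0,0,0,-1]
    - [0.7,0,0,0,0,0,-1]

```text
time_s: 28.65
eef_pos: [0.525, 0.0955, 0.1012]
eef_rot: [-0.068, 0.704, -0.07, -0.703]
wrist_force: [0.3, -5.7, -0.7]
opening: 0.12
```

Run:
```python
from h import *
im,cam=snap('wrist','w23')
p,R,o=pose();print(p,o['time_s'],o['opening']*85,np.rad2deg(yaw()),o['wrist_force'],o['torque'],R.T@np.array(o['wrist_force']))
```

```text
[0.52501064 0.09552672 0.10118563] 28.7 10.60241094710177 -101.17705223744736 [ 0.13444759 -4.93831519  3.59928966] [-0.97712194  0.14545133 -0.02905374] [-3.58507462  4.82714482 -1.0981038 ]
```

View pics/w23.png

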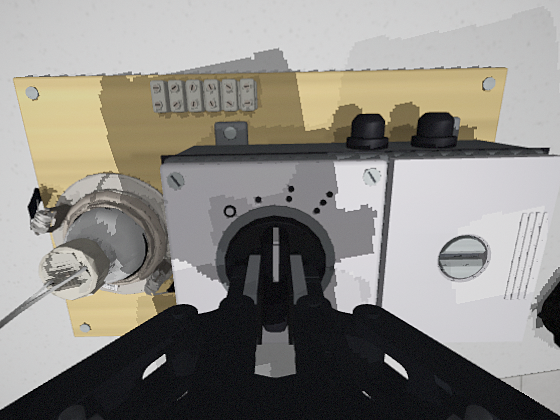

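Request:
servo_tool:
  targets:
    - [0.1,0,0,0,0,0,-1]
    - [0.2,0,0,0,0,0,-1]
    - [0.3,0,0,0,0,0,-1]
    - [0.4,0,0,0,0,0,-1]
    - [0.5,0,0,0,0,0,-1]
    - [0.58,0,0,0,0,0,-1]
    - [0.64,0,0,0,0,0,-1]
    - [0.67,0,0,0,0,0,-1]

```text
time_s: 29.7
eef_pos: [0.5243, 0.0943, 0.1012]
eef_rot: [-0.294, 0.643, -0.298, -0.641]
wrist_force: [-4.0, -5.8, 2.5]
opening: 0.115
```

Request:
servo_tool:
  targets:
    - [0.02,0,0,0,0,0,-1]
    - [0.02,0,0,0,0,0,-1]
    - [0.02,0,0,0,0,0,-1]
    - [0.02,0,0,0,0,0,-1]
    - [0.02,0,0,0,0,0,-1]
    - [0.02,0,0,0,0,0,-1]
    - [0.02,0,0,0,0,0,-1]
    - [0.02,0,0,0,0,0,-1]

```text
time_s: 30.7
eef_pos: [0.5242, 0.0942, 0.1012]
eef_rot: [-0.3, 0.64, -0.304, -0.638]
wrist_force: [-3.1, -1.4, 4.7]
opening: 0.12
```

Run:
```python
from h import *
im,cam=snap('wrist','w24')
p,R,o=pose();print(p,o['time_s'],o['opening']*85,np.rad2deg(yaw()),o['wrist_force'],o['torque'],o['q'])
c=np.clip(im[140:300,190:380].astype(float)*1.5,0,255).astype('uint8')
cv2.imwrite('pics/w24c.png',cv2.resize(c,None,fx=3.7,fy=3.7,interpolation=cv2.INTER_CUBIC))
im,cam=snap('top','t24')
cv2.imwrite('pics/t24c.png',cv2.resize(im[110:270,170:480],None,fx=2.58,fy=2.58,interpolation=cv2.INTER_CUBIC))
```

```text
[0.52426938 0.09418855 0.10121035] 30.75 10.380998949912465 -140.6124228294156 [-2.83209099 -1.6364471   4.80599293] [-0.23637314  0.53521841  1.35077232] [-0.04163323  0.24584049  1.81675386 -0.00666179  1.07869607  2.41565476]
```

View pics/w24c.png

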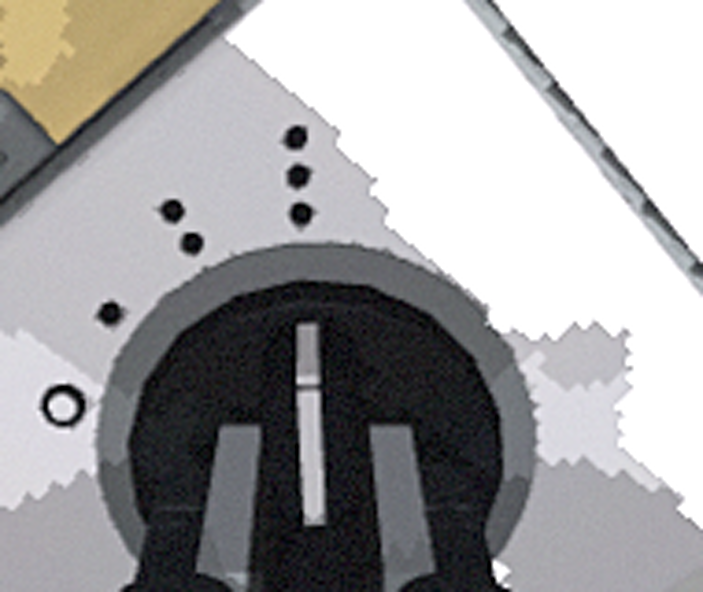

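View pics/t24c.png

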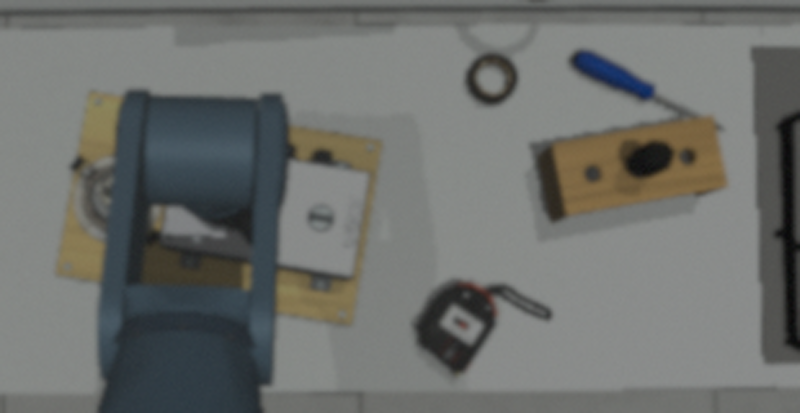

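Run:
```python
from bench import ctrl
o=ctrl.get_obs(); print(o['time_s'],o['eef_pos'],o['opening'],o['torque'])
print(ctrl.hand_in())
```

```text
30.8 [0.52424702 0.09417522 0.1012057 ] 0.1199595569166213 [-0.26284806  0.53332227  1.36672572]
the job is handed in; nothing more can be done
None
```

I turned the cover screw home with the driver and stood the driver back in the rack. I then turned the selector to the third position and handed in at 30.8 s while still holding it there. The hand-in reported no verdict.

**Last checks:**
- **Screw:** in the wrist and top pictures the slot is square to the cover seam, within about 2°. At the stop the measured torque rose only a little, by about 0.07 N m, so my confidence that it is home rests mainly on the pictures.
- **Driver:** the last top view shows it standing let go in the rack's middle hole.
- **Selector:** the pointer is in line with the three dots. The gripper is closed on the bar at about 10 mm reading, pressing on the end stop with about 1.4 N m. The tool stands about 4.5° past where I worked out the stop to be, and the bar sits slightly skewed between the pads.
- **Tape measure, downlight and bulbs:** the tape measure shows in its starting place in the last top view. The downlight is unmoved in the scene view at the grasp and still upright in a wrist view during the turn; the arm mostly hides it in the last top view. I did not check the bulbs again, but the arm never went near them.

**What disagreed:** the wrist camera's stated mounting position changed by 1–2 mm between pictures. I therefore lined up the rack hole and the selector by position relative to the driver tip and fingers seen in the pictures.

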